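# Set up the revolving modelling stand

### The arm

A 6-joint arm with a two-finger parallel gripper is mounted at the origin on the work surface. World frame = base frame: x ahead of the robot, y to its left, z up, the work surface at z = 0. Lengths are in m, angles in rad, forces in N, time in s.
With the tool pointing down it reaches from about 0.25 to 0.775 m from the base axis. Payload 8.9 kg.
Tool frame: the origin (TCP) lies midway between the tips of the shut fingers; the grasp point (between the pads) lies 19 mm behind it; z points along the fingers, y is the line along which they close (so a half turn about z gives the same grasp; the last joint's range is limited). The gripper opens to 85 mm and grips with 20 to 120 N. Pads are 22 mm wide; open, the fingers measure 114 mm over their backs; the gripper's body (76 mm by 85 mm) begins 54 mm behind the grasp point. The pads swing forward as they close: fully open they stand 13 mm farther back than shut.
Start: joints at [-1.363, 0.291, -0.153, 1.127, 0, 1.431], TCP at [0.178, -0.494, 0.231] pointing down, gripper open.
Joint ranges: [-2.52, 2.52], [-0.91, 1.74], [-1.3, 1.37], [-1.96, 2.02], [-1.52, 1.47], [-3.14, 3.14]. Speed limits (rad/s): [2.22, 2.22, 2.79, 3.14, 3.14, 3.14].

### API

Orientations are given as a unit quaternion [w, x, y, z].
In Python, from bench import bot, cams, ticket gives the robot as it stands.
- The arm moves only by the shell command python3 -m handwheel 'ROWS' [OPENING]. ROWS is JSON, a list of rows, each an object with "offset": the shift along the world's x, y, z normalised to -1 to 1, where 1 is 15 cm, a list of three; "angular": the turn, a rotation vector about the world's x, y, z normalised to -1 to 1, where 1 is pi rad, a list of three. A call has 1 to 5 rows; each row is the pose to reach, as a shift and turn from the pose commanded when the call began, turning the shorter way round; what a row does not reach only later rows make up. A row lasts 1/12 s, in which the tool goes at most 41.7 mm and 7.16 degrees, less where a joint would pass 70% of its speed; a pose out of reach is approached as far as the arm can. A call with a number of a shift or a turn outside -1 to 1 is refused whole. A call with a gripper value outside its range is refused whole. OPENING is the opening, from -1 (shut) to 1 (fully open), set as the call begins (- or left out, the last holds). The fingers move at their own pace and stop on an object; the grip force is fixed at half the most. Time passes only in rows, so rows that repeat a pose let the fingers close. It gives the time, the measured TCP pose, the force, the opening and the grip force at its end, in the units of the state.
- bot.get_state(): the state, without advancing time (a new reading comes with each control period).
- cams.get_image(name): name is "scene" or "top" or "wrist"; returns a dict with "color" (400x640x3 uint8, blue, green, red), "z_map" (400x640 float32, m along the optical axis (not along the pixel's ray), 0 where there is no reading), "camera_matrix" (3x3 intrinsics, pixels), "R" (3x3) and "t" (3): a world point X has camera coordinates R X + t; the wrist camera has in their place "T_tool_cam" (4x4, takes a point from camera to tool coordinates, whose origin is the TCP and whose axes are the flange's). Camera axes: x right, y down, z forward; pixel columns grow to the right and rows downward; lengths in m; the calibration is good to about 2 mm. The wrist camera is an equidistant fisheye: a pixel r from the principal point sees the ray r / f radians off the axis. A picture is of the moment at which its call begins: read the wrist's pose just before it.
- ticket.finish_job(): hands the job in; it is judged then, once.
The state is a dict: "t": time; "q": joint angles; "joint_velocities": joint speeds; "joint_torque": joint torques, N m; "ee_pos": TCP position; "tcp_rot": TCP orientation; "wrist_force": force on the tool from outside, world axes, zero at the start; "moment": the same for the moment, N m; "finger_gap": opening from 0.0 (shut) to 1.0 (fully open); "gripper_force": force on a finger pad.
Only numpy, scipy, OpenCV 4.12 (cv2) and the standard library are available. Lean on these libraries where they do the work, as an engineer would, in place of code of your own. Each camera call takes 0.05 s, during which the arm holds its last target. There are 200 camera calls.

### The job

Get the revolving modelling stand ready for the next piece: first clear the pots that stand in the way of its turning arm, and the tape roll left on its pin, into the grey tray, standing upright. Then swing the arm by its knob, anticlockwise seen from above, right up to its stop, and after that slide every wooden riser over the pin so that they sit flat on the wheel, one on top of the other if there are two. Leave the other things on the bench where they are.

Things in the scene. Friction and masses are not known exactly. Their poses are not given: they have to be found in the camera images.
- stand: fixed dark steel base of the stand; origin on the bench under the wheel's axis. It carries the wheel, an aluminium disc 210 mm across, top 50 mm above the bench. In the stand's frame (anticlockwise from its x axis) the arm points to 110 degrees plus the joint angle; a stop post 12 mm thick, 58 mm tall stands 127 mm from the axis at 251 degrees
- wheel (a joint): rotation of the wheel with its arm, rad, grows anticlockwise seen from above; starts between 0 and 0.2, its hard end stop is at 2.356 (135 degrees), where the arm meets the stop post. It turns with light friction (about 2 N at the knob) and stays where it is left; no spring
- knob_top (a point): centre of the top of the arm's knob, 100 mm above the bench. The knob is an upright dark wooden cylinder 22 mm in diameter, from 50 to 100 mm above the bench, fixed (not spinning) on the arm 155 mm from the axis. The arm is a dark steel bar 16 mm wide, 39 to 49 mm above the bench, outwards from the wheel's rim
- pin_tip (a point): centre of the top of the steel pin upright on the wheel's axis: 20 mm in diameter, 68 mm tall above the wheel, tip 118 mm above the bench, with a bevelled end
- tray: fixed grey open tray, 260 mm (its x) by 280 mm (its y), walls 5 mm thick and 30 mm high, floor 5 mm thick; origin on the bench under its centre
- jar: glass jar with a steel lid, 58 mm in diameter, 110 mm tall, about 0.28 kg; origin at the centre of its underside, z up. May be absent
- tin: plain round steel tin, 60 mm in diameter, 110 mm tall, about 0.32 kg; origin at the centre of its underside, z up. May be absent
- ink_pot: white ceramic pot with a slightly narrower neck (50 mm, the top 10 mm), 58 mm in diameter, 110 mm tall, about 0.3 kg; origin at the centre of its underside, z up. May be absent
- tape_roll: pale roll of paper tape lying flat on the wheel round the pin: outside 64 mm in diameter, bore 32 mm, 46 mm tall, 0.08 kg; origin at the centre of its underside, z up
- riser_a: wooden riser: a sleeve 54 mm in diameter, bore 26 mm, 40 mm tall, 0.09 kg, lying flat on the bench; origin at the centre of its underside, z up. May be absent
- riser_b: a second wooden riser, the same as the other. May be absent
- case: bystander: black spectacle case 160 x 62 x 35 mm, origin at the centre of its underside
- spray_can: bystander: black bottle-shaped can 54 mm in diameter, 150 mm tall, origin at the centre of its underside
- stone: bystander: flat pebble 44 mm across, 22 mm high, origin at the centre of its underside
- stamp: bystander: black desk stamp 50 x 60 mm, 75 mm tall, origin at the centre of its underside
- palette_knife: bystander: palette knife with a wooden handle lying on the bench

How it is judged:
By the outcome, as a careful person would: the job done as asked, in the order asked, and still so for the second after the job is handed in, with the robot touching nothing.
Of jar, tin, ink_pot only 2 to 3 are there at a start; the rules pass over those that are not, and their reading is None.
Of riser_a, riser_b only 1 to 2 are there at a start; the rules pass over those that are not, and their reading is None.
At some moment in a run one of riser_a, riser_b may be knocked a few centimetres aside while the robot is not near it.
It also fails if it takes over 210 s, if anything falls off the work surface, if the arm or the gripper's body presses on something with over 40 N, if the wrist force passes 120 N, or if a joint passes its speed limit or range.

## Working session

There is one attempt and no reset: what is moved stays moved. The work goes in short steps, Python scripts to look and compute and a shell command to move; the robot and the scene stay as the last step left them, time stands still between calls to the robot, and variables do not carry over. Pictures are saved under pics/ and viewed, at most 14 in all, crops included, and the job is handed in when it is done.

```bash
mkdir -p pics; ls; cat > h.py <<'E'
import numpy as np, cv2
from bench import bot, cams, ticket
def cloud(im):
    z=im["z_map"]; K=im["camera_matrix"]; v,u=np.mgrid[:z.shape[0],:z.shape[1]]
    c=np.stack([(u-K[0,2])/K[0,0]*z,(v-K[1,2])/K[1,1]*z,z],-1)
    P=(c-im["t"])@im["R"]; P[z==0]=np.nan
    return P
E
python3 - <<'E'
from h import *
s=bot.get_state(); print({k:np.round(v,3) for k,v in s.items()})
for n in("top","scene"):
    im=cams.get_image(n); cv2.imwrite(f"pics/{n}0.png",im["color"]); np.savez(f"{n}0.npz",**im)
    print(n, np.round(im["R"],3).tolist(),np.round(im["t"],3),im["camera_matrix"][0])
E
```

```text
pics
{'t': np.float64(0.0), 'q': array([-1.363,  0.291, -0.154,  1.127,  0.   ,  1.432]), 'joint_velocities': array([-0.002,  0.   , -0.   , -0.   , -0.001,  0.   ]), 'joint_torque': array([-0.0000e+00, -5.3714e+01,  3.3137e+01,  1.6000e-02, -0.0000e+00,
        0.0000e+00]), 'ee_pos': array([ 0.178, -0.493,  0.231]), 'tcp_rot': array([-0.001,  0.985,  0.173, -0.   ]), 'wrist_force': array([-0.366,  0.565,  0.592]), 'moment': array([ 0.032, -0.039, -0.052]), 'gripper_force': np.float64(0.0), 'finger_gap': np.float64(0.997)}
top [[0.011, -1.0, -0.002], [-0.981, -0.01, -0.192], [0.192, 0.004, -0.981]] [0.079 0.534 1.236] [506.08738391   0.         326.64157981]
scene [[-0.422, 0.907, -0.0], [0.655, 0.304, -0.692], [-0.627, -0.292, -0.722]] [ 0.143 -0.289  1.66 ] [407.30291059   0.         314.47863096]
```

View pics/top0.png

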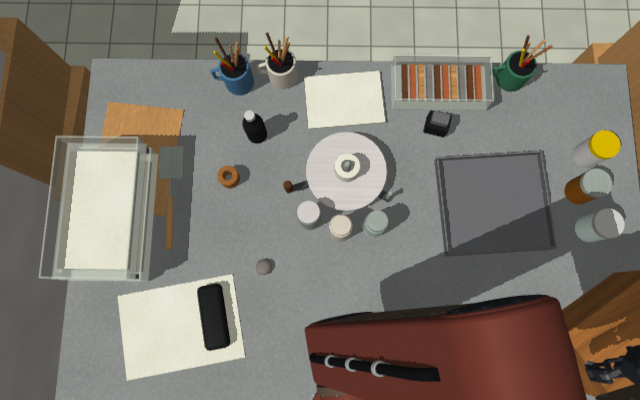

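View pics/scene0.png

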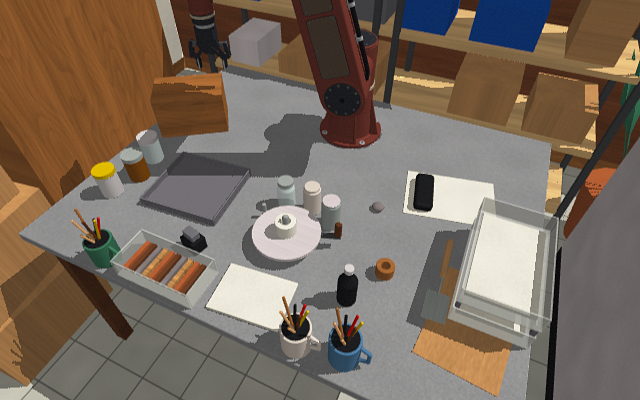

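The top view shows the wheel at (346,170), tape roll on the pin, the knob at (288,186), stop post near (388,196). The pots are at (308,214), (340,227) and (376,222), one riser at (228,176), and the tray centred on (495,203). The scene view agrees and shows only one riser.

```bash
cat > m.py <<'E'
from h import *
from scipy import ndimage
C=[]
for n in("top","scene"):
    im=dict(np.load(f"{n}0.npz")); P=cloud(im)
    C.append(P.reshape(-1,3))
    ok=np.isfinite(P[...,2])
    for nm,lo,hi in(("pots",.100,.113),("pin",.114,.122),("knob",.094,.103),("tape",.088,.1),("riser",.032,.046),("wheel",.046,.053),("can",.12,.16)):
        if n=="scene" and nm in("wheel","can"):continue
        m=ok&(P[...,2]>lo)&(P[...,2]<hi)&(P[...,0]>.2)&(P[...,0]<.75)&(abs(P[...,1])<.5)
        L,k=ndimage.label(m)
        for i in range(1,k+1):
            p=P[L==i]
            if len(p)<12: continue
            (c,r)=cv2.minEnclosingCircle(p[:,:2].astype(np.float32))
            print(n,nm,len(p),np.round(c,3),"r",round(r,4),"zmed",round(np.median(p[:,2]),3))
E
python3 m.py
```

```text
top pots 120 [0.727 0.276] r 0.0235 zmed 0.106
top pots 14 [0.615 0.038] r 0.0092 zmed 0.109
top pots 385 [0.497 0.129] r 0.0289 zmed 0.109
top pots 338 [ 0.478 -0.038] r 0.0257 zmed 0.109
top pots 344 [0.466 0.05 ] r 0.0282 zmed 0.109
top pots 14 [ 0.248 -0.481] r 0.0095 zmed 0.107
top pin 28 [0.724 0.274] r 0.0136 zmed 0.117
top pin 31 [0.617 0.035] r 0.0088 zmed 0.117
top knob 100 [0.726 0.275] r 0.0263 zmed 0.098
top knob 129 [0.624 0.035] r 0.03 zmed 0.096
top knob 158 [0.615 0.035] r 0.0311 zmed 0.097
top knob 48 [0.567 0.182] r 0.0106 zmed 0.099
top knob 38 [0.483 0.127] r 0.0248 zmed 0.099
top knob 35 [0.453 0.065] r 0.0199 zmed 0.099
top knob 12 [0.442 0.039] r 0.0083 zmed 0.1
top tape 77 [0.725 0.275] r 0.0262 zmed 0.096
top tape 374 [0.618 0.036] r 0.0327 zmed 0.096
top tape 32 [0.567 0.183] r 0.0112 zmed 0.096
top tape 13 [ 0.251 -0.487] r 0.0094 zmed 0.093
top riser 50 [ 0.736 -0.202] r 0.029 zmed 0.04
top riser 41 [0.721 0.271] r 0.0252 zmed 0.038
top riser 264 [0.603 0.344] r 0.0273 zmed 0.039
top riser 917 [0.26  0.365] r 0.0673 zmed 0.035
top wheel 94 [ 0.743 -0.204]
[... 1404 characters left out ...]
275 zmed 0.094
scene tape 244 [0.62  0.034] r 0.0336 zmed 0.096
scene tape 24 [0.571 0.182] r 0.0107 zmed 0.096
scene tape 12 [0.74  0.256] r 0.0102 zmed 0.095
scene tape 35 [0.732 0.293] r 0.0182 zmed 0.096
scene riser 55 [ 0.245 -0.47 ] r 0.0352 zmed 0.04
scene riser 383 [0.262 0.361] r 0.0655 zmed 0.035
scene riser 50 [ 0.489 -0.033] r 0.0264 zmed 0.039
scene riser 55 [0.475 0.052] r 0.028 zmed 0.039
scene riser 49 [0.51  0.134] r 0.0268 zmed 0.039
scene riser 18 [0.587 0.154] r 0.0165 zmed 0.043
scene riser 12 [0.574 0.183] r 0.0092 zmed 0.042
scene riser 37 [0.699 0.09 ] r 0.0376 zmed 0.043
scene riser 220 [0.606 0.345] r 0.0286 zmed 0.04
scene riser 14 [0.741 0.298] r 0.0083 zmed 0.038
```

```bash
python3 - <<'E'
from h import *
for n in("top","scene"):
    P=cloud(dict(np.load(f"{n}0.npz")))
    m=(P[...,2]>.022)&(P[...,2]<.036)&(P[...,0]>.35)&(P[...,0]<.72)&(P[...,1]<-.13)&(P[...,1]>-.55)
    from scipy import ndimage
    L,k=ndimage.label(m,np.ones((3,3))); s=ndimage.sum(m,L,range(1,k+1))
    p=P[np.isin(L,[i+1 for i in range(k) if s[i]>8])]
    print(n,len(p),cv2.minAreaRect(p[:,:2].astype(np.float32)))
    # post
    m=(P[...,2]>.053)&(P[...,2]<.066)&(np.hypot(P[...,0]-.619,P[...,1]-.036)<.14)&(np.hypot(P[...,0]-.619,P[...,1]-.036)>.115)&(P[...,1]<.02)
    q=P[m];print(len(q),np.median(q,0) if len(q) else 0)
E
```

```text
top 1019 ((0.545954704284668, -0.3808434009552002), (0.261312872171402, 0.3414379954338074), 4.293046951293945)
17 [ 0.55493386 -0.07586091  0.05816795]
scene 674 ((0.5489224195480347, -0.38023656606674194), (0.263868123292923, 0.34302830696105957), 4.645809650421143)
51 [ 0.5071914  -0.03157479  0.05894495]
```

```bash
python3 -m handwheel '[{"offset":[0.67,1,0],"angular":[0,0,0.194]},{"offset":[0.67,1,0],"angular":[0,0,0.194]},{"offset":[0.67,1,0],"angular":[0,0,0.194]},{"offset":[0.67,1,0],"angular":[0,0,0.194]},{"offset":[0.67,1,0],"angular":[0,0,0.194]}]' 1
python3 -m handwheel '[{"offset":[0.67,1,0],"angular":[0,0,0.194]},{"offset":[0.67,1,0],"angular":[0,0,0.194]},{"offset":[0.67,1,0],"angular":[0,0,0.194]},{"offset":[0.67,1,0],"angular":[0,0,0.194]},{"offset":[0.67,1,0],"angular":[0,0,0.194]}]'
python3 -m handwheel '[{"offset":[0.67,1,0],"angular":[0,0,0]},{"offset":[0.67,1,0],"angular":[0,0,0]},{"offset":[0.67,1,0],"angular":[0,0,0]},{"offset":[0.67,1,0],"angular":[0,0,0]},{"offset":[0.67,1,0],"angular":[0,0,0]}]'
python3 - <<'E'
from h import *
s=bot.get_state(); print(s["t"],s["ee_pos"],s["tcp_rot"],s["q"])
im=cams.get_image("wrist"); cv2.imwrite("pics/w1.png",im["color"]);print(im["T_tool_cam"],im["camera_matrix"])
E
```

```text
t: 0.52
ee_pos: [0.2803, -0.3393, 0.2311]
tcp_rot: [-0.001, 0.886, 0.464, 0.001]
wrist_force: [-0.7, -0.7, -0.3]
finger_gap: 0.998
gripper_force: 0.0
t: 0.93
ee_pos: [0.3809, -0.1897, 0.2312]
tcp_rot: [-0.0, 0.706, 0.709, 0.001]
wrist_force: [-0.9, 0.4, 0.9]
finger_gap: 1.003
gripper_force: 0.0
t: 1.35
ee_pos: [0.4818, -0.0397, 0.2311]
tcp_rot: [-0.0, 0.708, 0.706, 0.001]
wrist_force: [-0.6, 0.1, 0.8]
finger_gap: 0.998
gripper_force: 0.0
1.35 [ 0.48182524 -0.03970951  0.23106556] [-2.28452860e-04  7.07814591e-01  7.06397875e-01  7.03129836e-04] [-0.23456898  0.21169907 -0.25993411  1.098815    0.00143705  1.33823113]
[[ 6.11590215e-05 -9.62757873e-01 -2.70365075e-01  6.70490026e-02]
 [ 9.99999956e-01 -1.92709655e-05  2.94832062e-04 -9.61563543e-04]
 [-2.89062085e-04 -2.70365081e-01  9.62757830e-01 -1.43853671e-01]
 [ 0.00000000e+00  0.00000000e+00  0.00000000e+00  1.00000000e+00]] [[309.70691629   0.         324.34917999]
 [  0.         309.70691629 200.76554148]
 [  0.           0.           1.        ]]
```

```bash
python3 -m handwheel '[{"offset":[-0.02,0.01,-0.25],"angular":[0,0,0]},{"offset":[-0.02,0.01,-0.5],"angular":[0,0,0]},{"offset":[-0.02,0.01,-0.7],"angular":[0,0,0]},{"offset":[-0.02,0.01,-0.85],"angular":[0,0,0]},{"offset":[-0.02,0.01,-1],"angular":[0,0,0]}]' 1
python3 -m handwheel '[{"offset":[0,0,-0.08],"angular":[0,0,0]},{"offset":[0,0,-0.16],"angular":[0,0,0]},{"offset":[0,0,-0.16],"angular":[0,0,0]}]'
python3 -m handwheel '[{"offset":[0,0,0],"angular":[0,0,0]},{"offset":[0,0,0],"angular":[0,0,0]},{"offset":[0,0,0],"angular":[0,0,0]},{"offset":[0,0,0],"angular":[0,0,0]},{"offset":[0,0,0],"angular":[0,0,0]}]' -1
python3 -m handwheel '[{"offset":[0,0,0],"angular":[0,0,0]},{"offset":[0,0,0.02],"angular":[0,0,0]},{"offset":[0,0,0.06],"angular":[0,0,0]},{"offset":[0,0,0.12],"angular":[0,0,0]},{"offset":[0,0,0.2],"angular":[0,0,0]}]'
```

```text
t: 1.82
ee_pos: [0.4759, -0.0422, 0.0796]
tcp_rot: [-0.001, 0.709, 0.705, -0.0]
wrist_force: [0.4, 0.4, 0.0]
finger_gap: 1.002
gripper_force: 0.0
t: 2.07
ee_pos: [0.475, -0.0421, 0.0551]
tcp_rot: [-0.002, 0.709, 0.705, -0.001]
wrist_force: [-0.0, -0.6, 0.2]
finger_gap: 0.999
gripper_force: 0.0
t: 2.48
ee_pos: [0.4777, -0.0425, 0.0587]
tcp_rot: [0.001, 0.709, 0.705, 0.0]
wrist_force: [-0.7, -0.4, 7.4]
finger_gap: 0.653
gripper_force: 61.9
t: 2.9
ee_pos: [0.4765, -0.0421, 0.0879]
tcp_rot: [-0.0, 0.709, 0.705, -0.0]
wrist_force: [0.5, -0.5, -2.8]
finger_gap: 0.654
gripper_force: 64.0
```

```bash
python3 -m handwheel '[{"offset":[0,0,0.1],"angular":[0,0,0]},{"offset":[0,0,0.22],"angular":[0,0,0]},{"offset":[0,0,0.34],"angular":[0,0,0]},{"offset":[0,0,0.42],"angular":[0,0,0]},{"offset":[0,-0.06,0.45],"angular":[0,0,0]}]'
python3 -m handwheel '[{"offset":[0.04,-0.12,0],"angular":[0,0,0]},{"offset":[0.1,-0.3,0],"angular":[0,0,0]},{"offset":[0.17,-0.5,0],"angular":[0,0,0]},{"offset":[0.24,-0.7,0],"angular":[0,0,0]},{"offset":[0.3,-0.9,0],"angular":[0,0,0]}]'
python3 -m handwheel '[{"offset":[0.07,-0.2,0],"angular":[0,0,0]},{"offset":[0.14,-0.4,0],"angular":[0,0,0]},{"offset":[0.2,-0.6,0],"angular":[0,0,0]},{"offset":[0.26,-0.8,0],"angular":[0,0,0]},{"offset":[0.3,-0.95,0],"angular":[0,0,0]}]'
python3 -m handwheel '[{"offset":[0.06,-0.15,0],"angular":[0,0,0]},{"offset":[0.13,-0.3,0],"angular":[0,0,0]},{"offset":[0.2,-0.45,0],"angular":[0,0,0]},{"offset":[0.26,-0.55,0],"angular":[0,0,0]},{"offset":[0.26,-0.58,0],"angular":[0,0,0]}]'
python3 -m handwheel '[{"offset":[0,0,-0.1],"angular":[0,0,0]},{"offset":[0,0,-0.25],"angular":[0,0,0]},{"offset":[0,0,-0.4],"angular":[0,0,0]},{"offset":[0,0,-0.5],"angular":[0,0,0]},{"offset":[0,0,-0.54],"angular":[0,0,0]}]'
python3 -m handwheel '[{"offset":[0,0,-0.02],"angular":[0,0,0]},{"offset":[0,0,-0.04],"angular":[0,0,0]},{"offset":[0,0,-0.055],"angular":[0,0,0]},{"offset":[0,0,-0.07],"angular":[0,0,0]},{"offset":[0,0,-0.07],"angular":[0,0,0]}]'
```

```text
t: 3.32
ee_pos: [0.4779, -0.0508, 0.1574]
tcp_rot: [0.001, 0.708, 0.706, 0.001]
wrist_force: [0.5, -0.5, -2.5]
finger_gap: 0.653
gripper_force: 64.1
t: 3.73
ee_pos: [0.5221, -0.1883, 0.1549]
tcp_rot: [0.0, 0.709, 0.705, -0.0]
wrist_force: [1.0, 0.4, -1.7]
finger_gap: 0.653
gripper_force: 64.1
t: 4.15
ee_pos: [0.5668, -0.3319, 0.1544]
tcp_rot: [0.0, 0.709, 0.705, -0.0]
wrist_force: [0.2, -0.0, -1.6]
finger_gap: 0.653
gripper_force: 64.1
t: 4.57
ee_pos: [0.6061, -0.4187, 0.1537]
tcp_rot: [0.0, 0.709, 0.705, -0.0]
wrist_force: [-0.2, 0.4, -2.3]
finger_gap: 0.652
gripper_force: 64.3
t: 4.98
ee_pos: [0.6038, -0.4145, 0.0706]
tcp_rot: [-0.003, 0.709, 0.705, -0.0]
wrist_force: [-0.5, -0.0, -2.2]
finger_gap: 0.649
gripper_force: 64.3
t: 5.4
ee_pos: [0.6064, -0.4161, 0.064]
tcp_rot: [0.001, 0.709, 0.705, 0.0]
wrist_force: [-0.5, 0.2, -3.6]
finger_gap: 0.655
gripper_force: 64.3
```

```bash
python3 -m handwheel '[{"offset":[0,0,-0.005],"angular":[0,0,0]},{"offset":[0,0,-0.005],"angular":[0,0,0]},{"offset":[0,0,-0.005],"angular":[0,0,0]},{"offset":[0,0,-0.005],"angular":[0,0,0]}]' 0.8
python3 -m handwheel '[{"offset":[0,0,0.1],"angular":[0,0,0]},{"offset":[0,0,0.3],"angular":[0,0,0]},{"offset":[0,0,0.5],"angular":[0,0,0]},{"offset":[0,0,0.75],"angular":[0,0,0]},{"offset":[0,0,1],"angular":[0,0,0]}]'
python3 - <<'E'
from h import *
s=bot.get_state(); print(s["t"],s["ee_pos"])
im=cams.get_image("scene"); a=im["color"][120:330,130:450]; cv2.imwrite("pics/s1.png",cv2.resize(a,None,fx=2,fy=2))
E
```

```text
t: 5.73
ee_pos: [0.6061, -0.4159, 0.0629]
tcp_rot: [0.0, 0.709, 0.705, 0.0]
wrist_force: [-0.3, 0.5, 0.5]
finger_gap: 0.901
gripper_force: 0.0
t: 6.15
ee_pos: [0.6055, -0.4154, 0.2139]
tcp_rot: [-0.0, 0.709, 0.705, -0.0]
wrist_force: [0.2, -0.7, 0.4]
finger_gap: 0.899
gripper_force: 0.0
6.15 [ 0.60551803 -0.4153562   0.21394419]
```

View pics/s1.png

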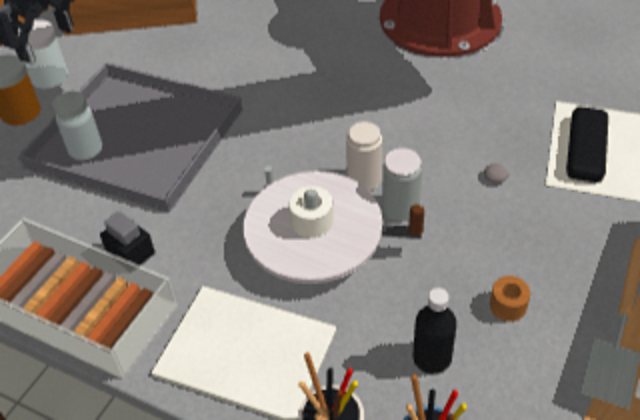

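The jar stands in the tray's far right area (78,128). The ink pot and tin remain next to the wheel at (365,155) and (402,185), and the riser is unmoved at (510,298).

```bash
python3 -m handwheel '[{"offset":[-0.31,1,0],"angular":[0,0,0]},{"offset":[-0.31,1,0],"angular":[0,0,0]},{"offset":[-0.31,1,0],"angular":[0,0,0]},{"offset":[-0.31,1,0],"angular":[0,0,0]},{"offset":[-0.31,1,0],"angular":[0,0,0]}]' 1
python3 -m handwheel '[{"offset":[-0.31,1,0],"angular":[0,0,0]},{"offset":[-0.31,1,0],"angular":[0,0,0]},{"offset":[-0.31,1,0],"angular":[0,0,0]},{"offset":[-0.31,1,0],"angular":[0,0,0]},{"offset":[-0.31,1,0],"angular":[0,0,0]}]'
python3 -m handwheel '[{"offset":[-0.3,1,0],"angular":[0,0,0]},{"offset":[-0.3,1,0],"angular":[0,0,0]},{"offset":[-0.3,1,0],"angular":[0,0,0]},{"offset":[-0.3,1,0],"angular":[0,0,0]},{"offset":[-0.3,1.0,0],"angular":[0,0,0]}]'
python3 -m handwheel '[{"offset":[0,0.1,0],"angular":[0,0,0]},{"offset":[0,0.1,-0.25],"angular":[0,0,0]},{"offset":[0,0.1,-0.5],"angular":[0,0,0]},{"offset":[0,0.1,-0.75],"angular":[0,0,0]},{"offset":[0,0.1,-0.9],"angular":[0,0,0]}]'
python3 -m handwheel '[{"offset":[0,0,-0.06],"angular":[0,0,0]},{"offset":[0,0,-0.11],"angular":[0,0,0]},{"offset":[0,0,-0.11],"angular":[0,0,0]}]'
python3 -m handwheel '[{"offset":[0,0,0],"angular":[0,0,0]},{"offset":[0,0,0],"angular":[0,0,0]},{"offset":[0,0,0],"angular":[0,0,0]},{"offset":[0,0,0],"angular":[0,0,0]},{"offset":[0,0,0],"angular":[0,0,0]}]' -1
python3 -m handwheel '[{"offset":[0,0,0],"angular":[0,0,0]},{"offset":[0,0,0.02],"angular":[0,0,0]},{"offset":[0,0,0.08],"angular":[0,0,0]},{"offset":[0,0,0.16],"angular":[0,0,0]},{"offset":[0,0,0.28],"angular":[0,0,0]}]'
```

```text
t: 6.62
ee_pos: [0.5575, -0.26, 0.2131]
tcp_rot: [-0.001, 0.708, 0.707, 0.0]
wrist_force: [0.5, -1.7, -0.5]
finger_gap: 0.998
gripper_force: 0.0
t: 7.03
ee_pos: [0.511, -0.111, 0.213]
tcp_rot: [-0.001, 0.708, 0.707, 0.0]
wrist_force: [0.9, 0.3, 0.2]
finger_gap: 1.001
gripper_force: 0.0
t: 7.45
ee_pos: [0.4663, 0.0383, 0.2129]
tcp_rot: [-0.001, 0.708, 0.707, 0.0]
wrist_force: [0.3, 0.1, 0.4]
finger_gap: 0.999
gripper_force: 0.0
t: 7.87
ee_pos: [0.4669, 0.0489, 0.0748]
tcp_rot: [-0.001, 0.709, 0.705, -0.001]
wrist_force: [-0.9, -0.1, 0.1]
finger_gap: 0.999
gripper_force: 0.0
t: 8.12
ee_pos: [0.4682, 0.049, 0.0607]
tcp_rot: [-0.0, 0.709, 0.705, -0.0]
wrist_force: [-0.2, 0.3, -0.3]
finger_gap: 0.999
gripper_force: 0.0
t: 8.53
ee_pos: [0.4689, 0.0492, 0.0627]
tcp_rot: [0.001, 0.709, 0.705, 0.001]
wrist_force: [-3.3, -0.7, 9.9]
finger_gap: 0.662
gripper_force: 61.7
t: 8.95
ee_pos: [0.4672, 0.0493, 0.1035]
tcp_rot: [-0.001, 0.709, 0.705, -0.001]
wrist_force: [0.0, 0.4, -3.0]
finger_gap: 0.66
gripper_force: 64.3
```

```bash
python3 -m handwheel '[{"offset":[0,0,0.1],"angular":[0,0,0]},{"offset":[0,0,0.22],"angular":[0,0,0]},{"offset":[0,0,0.34],"angular":[0,0,0]},{"offset":[0,-0.03,0.42],"angular":[0,0,0]},{"offset":[0,-0.1,0.42],"angular":[0,0,0]}]'
python3 -m handwheel '[{"offset":[0,-0.15,0],"angular":[0,0,0]},{"offset":[0,-0.35,0],"angular":[0,0,0]},{"offset":[0,-0.55,0],"angular":[0,0,0]},{"offset":[0.02,-0.77,0],"angular":[0,0,0]},{"offset":[0.04,-1,0],"angular":[0,0,0]}]'
python3 -m handwheel '[{"offset":[0,-0.2,0],"angular":[0,0,0]},{"offset":[0,-0.4,0],"angular":[0,0,0]},{"offset":[0,-0.6,0],"angular":[0,0,0]},{"offset":[0.02,-0.8,0],"angular":[0,0,0]},{"offset":[0.04,-1,0],"angular":[0,0,0]}]'
python3 -m handwheel '[{"offset":[0,-0.2,0],"angular":[0,0,0]},{"offset":[0,-0.4,0],"angular":[0,0,0]},{"offset":[0,-0.6,0],"angular":[0,0,0]},{"offset":[0.02,-0.8,0],"angular":[0,0,0]},{"offset":[0.04,-0.98,0],"angular":[0,0,0]}]'
python3 -m handwheel '[{"offset":[0,-0.01,-0.05],"angular":[0,0,0]},{"offset":[0,-0.01,-0.2],"angular":[0,0,0]},{"offset":[0,-0.01,-0.4],"angular":[0,0,0]},{"offset":[0,-0.01,-0.55],"angular":[0,0,0]},{"offset":[0,-0.01,-0.59],"angular":[0,0,0]}]'
python3 -m handwheel '[{"offset":[0,0,-0.02],"angular":[0,0,0]},{"offset":[0,0,-0.04],"angular":[0,0,0]},{"offset":[0,0,-0.06],"angular":[0,0,0]},{"offset":[0,0,-0.07],"angular":[0,0,0]},{"offset":[0,0,-0.07],"angular":[0,0,0]}]'
python3 -m handwheel '[{"offset":[0,0,-0.005],"angular":[0,0,0]},{"offset":[0,0,-0.005],"angular":[0,0,0]},{"offset":[0,0,-0.005],"angular":[0,0,0]},{"offset":[0,0,-0.005],"angular":[0,0,0]}]' 0.8
python3 -m handwheel '[{"offset":[0,0,0.1],"angular":[0,0,0]},{"offset":[0,0,0.3],"angular":[0,0,0]},{"offset":[0,0,0.5],"angular":[0,0,0]},{"offset":[0,0,0.75],"angular":[0,0,0]},{"offset":[0,0,1],"angular":[0,0,0]}]'
```

```text
t: 9.37
ee_pos: [0.4695, 0.0346, 0.1691]
tcp_rot: [0.002, 0.708, 0.706, 0.002]
wrist_force: [1.1, -0.8, -2.5]
finger_gap: 0.664
gripper_force: 64.5
t: 9.78
ee_pos: [0.4732, -0.1174, 0.1658]
tcp_rot: [-0.0, 0.709, 0.705, -0.0]
wrist_force: [1.3, -0.8, -2.7]
finger_gap: 0.658
gripper_force: 64.4
t: 10.2
ee_pos: [0.479, -0.2677, 0.1656]
tcp_rot: [-0.0, 0.709, 0.705, -0.0]
wrist_force: [1.3, 0.8, -2.6]
finger_gap: 0.663
gripper_force: 64.5
t: 10.62
ee_pos: [0.4848, -0.415, 0.1654]
tcp_rot: [-0.0, 0.709, 0.705, -0.0]
wrist_force: [0.2, -0.3, -1.9]
finger_gap: 0.657
gripper_force: 64.5
t: 11.03
ee_pos: [0.4832, -0.4123, 0.0731]
tcp_rot: [-0.003, 0.709, 0.705, 0.0]
wrist_force: [-0.8, 1.2, -3.3]
finger_gap: 0.662
gripper_force: 64.8
t: 11.45
ee_pos: [0.4865, -0.4148, 0.068]
tcp_rot: [0.001, 0.709, 0.705, -0.0]
wrist_force: [0.4, -0.0, -2.2]
finger_gap: 0.662
gripper_force: 64.8
t: 11.78
ee_pos: [0.4862, -0.4144, 0.0667]
tcp_rot: [0.0, 0.709, 0.705, 0.0]
wrist_force: [0.2, 0.6, 0.4]
finger_gap: 0.9
gripper_force: 0.0
t: 12.2
ee_pos: [0.4856, -0.4138, 0.2177]
tcp_rot: [-0.0, 0.709, 0.705, 0.0]
wrist_force: [1.3, -0.5, 0.6]
finger_gap: 0.902
gripper_force: 0.0
```

```bash
python3 -m handwheel '[{"offset":[0,1,0],"angular":[0,0,0]},{"offset":[0,1,0],"angular":[0,0,0]},{"offset":[0,1,0],"angular":[0,0,0]},{"offset":[0,1,0],"angular":[0,0,0]},{"offset":[0,1,0],"angular":[0,0,0]}]' 1
python3 -m handwheel '[{"offset":[0,1,0],"angular":[0,0,0]},{"offset":[0,1,0],"angular":[0,0,0]},{"offset":[0,1,0],"angular":[0,0,0]},{"offset":[0,1,0],"angular":[0,0,0]},{"offset":[0,1,0],"angular":[0,0,0]}]'
python3 -m handwheel '[{"offset":[0,1,0],"angular":[0,0,0]},{"offset":[0,1,0],"angular":[0,0,0]},{"offset":[0,1,0],"angular":[0,0,0]},{"offset":[0,1,0],"angular":[0,0,0]},{"offset":[0,1,0],"angular":[0,0,0]}]'
python3 -m handwheel '[{"offset":[0.09,0.62,0],"angular":[0,0,0]},{"offset":[0.09,0.62,0],"angular":[0,0,0]},{"offset":[0.09,0.62,0],"angular":[0,0,0]},{"offset":[0.09,0.62,0],"angular":[0,0,0]}]'
python3 -m handwheel '[{"offset":[0,0,-0.1],"angular":[0,0,0]},{"offset":[0,0,-0.3],"angular":[0,0,0]},{"offset":[0,0,-0.5],"angular":[0,0,0]},{"offset":[0,0,-0.75],"angular":[0,0,0]},{"offset":[0,0,-0.92],"angular":[0,0,0]}]'
python3 -m handwheel '[{"offset":[0,0,-0.06],"angular":[0,0,0]},{"offset":[0,0,-0.12],"angular":[0,0,0]},{"offset":[0,0,-0.12],"angular":[0,0,0]}]'
python3 -m handwheel '[{"offset":[0,0,0],"angular":[0,0,0]},{"offset":[0,0,0],"angular":[0,0,0]},{"offset":[0,0,0],"angular":[0,0,0]},{"offset":[0,0,0],"angular":[0,0,0]},{"offset":[0,0,0],"angular":[0,0,0]}]' -1
python3 -m handwheel '[{"offset":[0,0,0],"angular":[0,0,0]},{"offset":[0,0,0.02],"angular":[0,0,0]},{"offset":[0,0,0.08],"angular":[0,0,0]},{"offset":[0,0,0.16],"angular":[0,0,0]},{"offset":[0,0,0.28],"angular":[0,0,0]}]'
```

```text
t: 12.62
ee_pos: [0.4856, -0.2595, 0.217]
tcp_rot: [-0.001, 0.708, 0.707, 0.001]
wrist_force: [-0.9, 0.5, 0.1]
finger_gap: 1.003
gripper_force: 0.0
t: 13.03
ee_pos: [0.4856, -0.1103, 0.2167]
tcp_rot: [-0.0, 0.708, 0.707, 0.0]
wrist_force: [0.7, 0.5, -0.1]
finger_gap: 0.999
gripper_force: 0.0
t: 13.45
ee_pos: [0.486, 0.0392, 0.2166]
tcp_rot: [-0.0, 0.708, 0.707, 0.001]
wrist_force: [-0.1, 0.3, 0.3]
finger_gap: 1.0
gripper_force: 0.0
t: 13.78
ee_pos: [0.5002, 0.1305, 0.2163]
tcp_rot: [0.0, 0.708, 0.706, 0.0]
wrist_force: [-0.4, -0.8, -0.3]
finger_gap: 0.999
gripper_force: 0.0
t: 14.2
ee_pos: [0.4988, 0.1269, 0.076]
tcp_rot: [-0.0, 0.709, 0.705, -0.001]
wrist_force: [-1.0, -0.1, -0.4]
finger_gap: 0.998
gripper_force: 0.0
t: 14.45
ee_pos: [0.4994, 0.1278, 0.0597]
tcp_rot: [-0.0, 0.709, 0.705, -0.001]
wrist_force: [0.0, 0.2, 1.2]
finger_gap: 1.0
gripper_force: 0.0
t: 14.87
ee_pos: [0.5003, 0.1288, 0.0621]
tcp_rot: [0.001, 0.709, 0.705, 0.001]
wrist_force: [-3.1, -1.2, 8.7]
finger_gap: 0.68
gripper_force: 62.7
t: 15.28
ee_pos: [0.4986, 0.1287, 0.1026]
tcp_rot: [-0.001, 0.709, 0.705, -0.001]
wrist_force: [-1.4, 1.0, -3.8]
finger_gap: 0.685
gripper_force: 65.2
```

```bash
python3 -m handwheel '[{"offset":[0,0,0.1],"angular":[0,0,0]},{"offset":[0,0,0.22],"angular":[0,0,0]},{"offset":[0,0,0.34],"angular":[0,0,0]},{"offset":[0,0,0.42],"angular":[0,0,0]},{"offset":[0,-0.06,0.42],"angular":[0,0,0]}]'
python3 -m handwheel '[{"offset":[0,-0.12,0],"angular":[0,0,0]},{"offset":[0,-0.32,0],"angular":[0,0,0]},{"offset":[0,-0.52,0],"angular":[0,0,0]},{"offset":[0,-0.74,0],"angular":[0,0,0]},{"offset":[0,-0.96,0],"angular":[0,0,0]}]'
python3 -m handwheel '[{"offset":[0.02,-0.2,0],"angular":[0,0,0]},{"offset":[0.07,-0.4,0],"angular":[0,0,0]},{"offset":[0.13,-0.6,0],"angular":[0,0,0]},{"offset":[0.21,-0.8,0],"angular":[0,0,0]},{"offset":[0.3,-1,0],"angular":[0,0,0]}]'
python3 -m handwheel '[{"offset":[0.1,-0.2,0],"angular":[0,0,0]},{"offset":[0.2,-0.4,0],"angular":[0,0,0]},{"offset":[0.3,-0.6,0],"angular":[0,0,0]},{"offset":[0.38,-0.72,0],"angular":[0,0,0]},{"offset":[0.41,-0.77,0],"angular":[0,0,0]}]'
python3 -m handwheel '[{"offset":[0,0,-0.05],"angular":[0,0,0]},{"offset":[0,0,-0.2],"angular":[0,0,0]},{"offset":[0,0,-0.4],"angular":[0,0,0]},{"offset":[0,0,-0.55],"angular":[0,0,0]},{"offset":[0,0,-0.59],"angular":[0,0,0]}]'
python3 -m handwheel '[{"offset":[0,0,-0.02],"angular":[0,0,0]},{"offset":[0,0,-0.04],"angular":[0,0,0]},{"offset":[0,0,-0.06],"angular":[0,0,0]},{"offset":[0,0,-0.07],"angular":[0,0,0]},{"offset":[0,0,-0.07],"angular":[0,0,0]}]'
python3 -m handwheel '[{"offset":[0,0,-0.005],"angular":[0,0,0]},{"offset":[0,0,-0.005],"angular":[0,0,0]},{"offset":[0,0,-0.005],"angular":[0,0,0]},{"offset":[0,0,-0.005],"angular":[0,0,0]}]' 0.8
python3 -m handwheel '[{"offset":[0,0,0.1],"angular":[0,0,0]},{"offset":[0,0,0.3],"angular":[0,0,0]},{"offset":[0,0,0.5],"angular":[0,0,0]},{"offset":[0,0,0.75],"angular":[0,0,0]},{"offset":[0,0,1],"angular":[0,0,0]}]'
python3 - <<'E'
from h import *
from scipy import ndimage
im=cams.get_image("scene"); cv2.imwrite("pics/s2.png",cv2.resize(im["color"][120:330,130:450],None,fx=2,fy=2))
P=cloud(im)
for n,lo,hi,x0,y0 in(("pin",.114,.122,.62,.036),("knob",.094,.104,.57,.182),("tape",.09,.1,.62,.036),("riser",.032,.046,.605,.344)):
    m=(P[...,2]>lo)&(P[...,2]<hi)&(np.hypot(P[...,0]-x0,P[...,1]-y0)<.055)
    if m.sum()>5: print(n,m.sum(),cv2.minEnclosingCircle(P[m][:,:2].astype(np.float32)))
E
```

```text
t: 15.7
ee_pos: [0.5012, 0.1207, 0.1686]
tcp_rot: [0.001, 0.708, 0.706, 0.002]
wrist_force: [0.4, -0.2, -3.6]
finger_gap: 0.682
gripper_force: 65.3
t: 16.12
ee_pos: [0.4987, -0.0259, 0.165]
tcp_rot: [-0.0, 0.709, 0.706, -0.0]
wrist_force: [0.8, 0.4, -3.4]
finger_gap: 0.686
gripper_force: 65.3
t: 16.53
ee_pos: [0.5437, -0.1763, 0.165]
tcp_rot: [-0.0, 0.709, 0.705, -0.0]
wrist_force: [1.6, 1.2, -3.0]
finger_gap: 0.682
gripper_force: 65.3
t: 16.95
ee_pos: [0.6062, -0.2935, 0.1642]
tcp_rot: [0.0, 0.71, 0.705, -0.0]
wrist_force: [-0.4, 0.9, -4.3]
finger_gap: 0.685
gripper_force: 65.6
t: 17.37
ee_pos: [0.6025, -0.2876, 0.0719]
tcp_rot: [-0.004, 0.709, 0.705, -0.001]
wrist_force: [-2.7, 0.4, -4.3]
finger_gap: 0.688
gripper_force: 65.8
t: 17.78
ee_pos: [0.6066, -0.2901, 0.0674]
tcp_rot: [0.001, 0.709, 0.705, 0.0]
wrist_force: [0.2, 0.5, -4.0]
finger_gap: 0.684
gripper_force: 65.9
t: 18.12
ee_pos: [0.6062, -0.2899, 0.0661]
tcp_rot: [0.0, 0.709, 0.705, 0.0]
wrist_force: [-0.5, 1.0, 0.1]
finger_gap: 0.899
gripper_force: 0.0
t: 18.53
ee_pos: [0.6055, -0.2895, 0.217]
tcp_rot: [-0.0, 0.709, 0.705, -0.0]
wrist_force: [0.7, -1.1, 0.0]
finger_gap: 0.904
gripper_force: 0.0
pin 20 ((0.6220711469650269, 0.03563886880874634), 0.00792559701949358)
knob 34 ((0.5704852938652039, 0.18180109560489655), 0.009853257797658443)
tape 228 ((0.6198434829711914, 0.03598623722791672), 0.033936332911252975)
riser 221 ((0.6078912615776062, 0.3439173698425293), 0.027761662378907204)
```

View pics/s2.png

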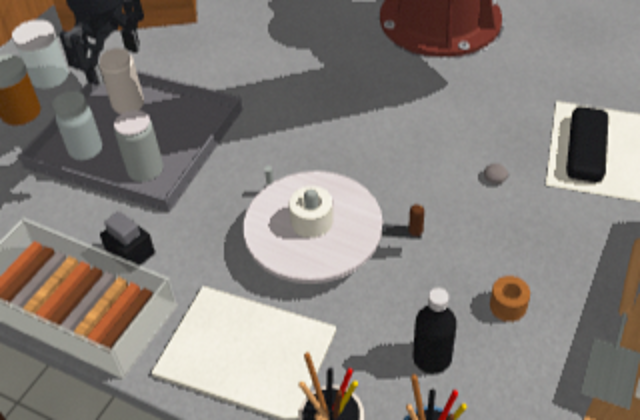

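All three pots stand upright in the tray at (75,125), (122,80) and (138,148). The knob's path is clear and the tape roll is still on the pin at (310,210).

```bash
python3 -m handwheel '[{"offset":[0,1,0],"angular":[0,0,0]},{"offset":[0,1,0],"angular":[0,0,0]},{"offset":[0,1,0],"angular":[0,0,0]},{"offset":[0,1,0],"angular":[0,0,0]},{"offset":[0,1,0],"angular":[0,0,0]}]' 1
python3 -m handwheel '[{"offset":[0.09,1,0],"angular":[0,0,0]},{"offset":[0.09,1,0],"angular":[0,0,0]},{"offset":[0.09,1,0],"angular":[0,0,0]},{"offset":[0.09,1,0],"angular":[0,0,0]},{"offset":[0.09,1,0],"angular":[0,0,0]}]'
python3 -m handwheel '[{"offset":[0,0.17,0],"angular":[0,0,0]},{"offset":[0,0.17,-0.2],"angular":[0,0,0]},{"offset":[0,0.17,-0.4],"angular":[0,0,0]},{"offset":[0,0.17,-0.65],"angular":[0,0,0]},{"offset":[0,0.17,-0.9],"angular":[0,0,0]}]'
python3 -m handwheel '[{"offset":[0,0,-0.06],"angular":[0,0,0]},{"offset":[0,0,-0.11],"angular":[0,0,0]},{"offset":[0,0,-0.15],"angular":[0,0,0]},{"offset":[0,0,-0.15],"angular":[0,0,0]}]'
python3 -m handwheel '[{"offset":[0,0,0],"angular":[0,0,0]},{"offset":[0,0,0],"angular":[0,0,0]},{"offset":[0,0,0],"angular":[0,0,0]},{"offset":[0,0,0],"angular":[0,0,0]},{"offset":[0,0,0],"angular":[0,0,0]}]' -1
python3 -m handwheel '[{"offset":[0,0,0],"angular":[0,0,0]},{"offset":[0,0,0.03],"angular":[0,0,0]},{"offset":[0,0,0.1],"angular":[0,0,0]},{"offset":[0,0,0.18],"angular":[0,0,0]},{"offset":[0,0,0.28],"angular":[0,0,0]}]'
```

```text
t: 19.0
ee_pos: [0.6058, -0.1347, 0.216]
tcp_rot: [-0.0, 0.707, 0.707, 0.001]
wrist_force: [0.6, 0.2, 0.7]
finger_gap: 1.001
gripper_force: 0.0
t: 19.42
ee_pos: [0.6197, 0.0149, 0.2157]
tcp_rot: [-0.0, 0.707, 0.707, 0.001]
wrist_force: [0.2, -0.1, 0.3]
finger_gap: 1.003
gripper_force: 0.0
t: 19.83
ee_pos: [0.6202, 0.0351, 0.0798]
tcp_rot: [0.001, 0.709, 0.705, 0.001]
wrist_force: [0.6, -0.5, -1.0]
finger_gap: 1.0
gripper_force: 0.0
t: 20.17
ee_pos: [0.6202, 0.0354, 0.0587]
tcp_rot: [0.0, 0.709, 0.705, 0.0]
wrist_force: [-0.5, 0.5, 0.4]
finger_gap: 1.0
gripper_force: 0.0
t: 20.58
ee_pos: [0.6207, 0.0356, 0.0601]
tcp_rot: [0.001, 0.709, 0.705, 0.001]
wrist_force: [-0.5, -0.1, 5.9]
finger_gap: 0.719
gripper_force: 65.7
t: 21.0
ee_pos: [0.6193, 0.0358, 0.1012]
tcp_rot: [-0.0, 0.709, 0.705, -0.0]
wrist_force: [-0.2, -0.3, -0.7]
finger_gap: 0.721
gripper_force: 65.2
```

```bash
python3 -m handwheel '[{"offset":[0,0,0.1],"angular":[0,0,0]},{"offset":[0,0,0.2],"angular":[0,0,0]},{"offset":[0,0,0.3],"angular":[0,0,0]},{"offset":[0,0,0.36],"angular":[0,0,0]},{"offset":[0,0,0.36],"angular":[0,0,0]}]'
python3 -m handwheel '[{"offset":[-0.04,-0.1,0],"angular":[0,0,0]},{"offset":[-0.1,-0.25,0],"angular":[0,0,0]},{"offset":[-0.16,-0.4,0],"angular":[0,0,0]},{"offset":[-0.22,-0.56,0],"angular":[0,0,0]},{"offset":[-0.28,-0.72,0],"angular":[0,0,0]}]'
python3 -m handwheel '[{"offset":[-0.06,-0.15,0],"angular":[0,0,0]},{"offset":[-0.12,-0.3,0],"angular":[0,0,0]},{"offset":[-0.17,-0.44,0],"angular":[0,0,0]},{"offset":[-0.22,-0.58,0],"angular":[0,0,0]},{"offset":[-0.28,-0.72,0],"angular":[0,0,0]}]'
python3 -m handwheel '[{"offset":[-0.06,-0.15,0],"angular":[0,0,0]},{"offset":[-0.14,-0.35,0],"angular":[0,0,0]},{"offset":[-0.22,-0.55,0],"angular":[0,0,0]},{"offset":[-0.27,-0.68,0],"angular":[0,0,0]},{"offset":[-0.28,-0.72,0],"angular":[0,0,0]}]'
python3 -m handwheel '[{"offset":[0,0,-0.1],"angular":[0,0,0]},{"offset":[0,0,-0.3],"angular":[0,0,0]},{"offset":[0,0,-0.55],"angular":[0,0,0]},{"offset":[0,0,-0.78],"angular":[0,0,0]},{"offset":[0,0,-0.86],"angular":[0,0,0]}]'
python3 -m handwheel '[{"offset":[0,0,-0.02],"angular":[0,0,0]},{"offset":[0,0,-0.04],"angular":[0,0,0]},{"offset":[0,0,-0.06],"angular":[0,0,0]},{"offset":[0,0,-0.07],"angular":[0,0,0]},{"offset":[0,0,-0.07],"angular":[0,0,0]}]'
python3 -m handwheel '[{"offset":[0,0,-0.005],"angular":[0,0,0]},{"offset":[0,0,-0.005],"angular":[0,0,0]},{"offset":[0,0,-0.005],"angular":[0,0,0]},{"offset":[0,0,-0.005],"angular":[0,0,0]}]' 0.7
python3 -m handwheel '[{"offset":[0,0,0.1],"angular":[0,0,0]},{"offset":[0,0,0.3],"angular":[0,0,0]},{"offset":[0,0,0.5],"angular":[0,0,0]},{"offset":[0,0,0.75],"angular":[0,0,0]},{"offset":[0,0,1],"angular":[0,0,0]}]'
python3 - <<'E'
from h import *
im=cams.get_image("top"); cv2.imwrite("pics/t2.png",cv2.resize(im["color"][80:300,180:580],None,fx=2,fy=2))
E
```

```text
t: 21.42
ee_pos: [0.6209, 0.0357, 0.1571]
tcp_rot: [0.002, 0.709, 0.705, 0.001]
wrist_force: [-0.3, -0.4, -0.6]
finger_gap: 0.719
gripper_force: 65.2
t: 21.83
ee_pos: [0.5765, -0.0729, 0.1535]
tcp_rot: [-0.0, 0.709, 0.706, -0.0]
wrist_force: [-0.1, 0.4, -0.6]
finger_gap: 0.721
gripper_force: 65.3
t: 22.25
ee_pos: [0.5348, -0.1811, 0.1536]
tcp_rot: [-0.0, 0.709, 0.705, -0.0]
wrist_force: [-0.9, 0.4, -0.7]
finger_gap: 0.72
gripper_force: 65.3
t: 22.67
ee_pos: [0.492, -0.291, 0.1536]
tcp_rot: [-0.0, 0.71, 0.704, -0.0]
wrist_force: [-0.3, -0.4, -0.5]
finger_gap: 0.718
gripper_force: 65.3
t: 23.08
ee_pos: [0.4909, -0.2856, 0.0203]
tcp_rot: [-0.003, 0.709, 0.705, -0.0]
wrist_force: [-1.1, 0.0, -1.2]
finger_gap: 0.722
gripper_force: 65.6
t: 23.5
ee_pos: [0.4941, -0.2886, 0.0154]
tcp_rot: [0.001, 0.709, 0.705, 0.0]
wrist_force: [-0.4, 0.6, -0.6]
finger_gap: 0.726
gripper_force: 65.6
t: 23.83
ee_pos: [0.4937, -0.2884, 0.0142]
tcp_rot: [0.0, 0.709, 0.705, 0.0]
wrist_force: [0.3, -0.1, -0.3]
finger_gap: 0.854
gripper_force: 0.0
t: 24.25
ee_pos: [0.4929, -0.2879, 0.1652]
tcp_rot: [-0.0, 0.709, 0.705, -0.0]
wrist_force: [0.9, 0.6, 0.2]
finger_gap: 0.844
gripper_force: 0.0
```

View pics/t2.png

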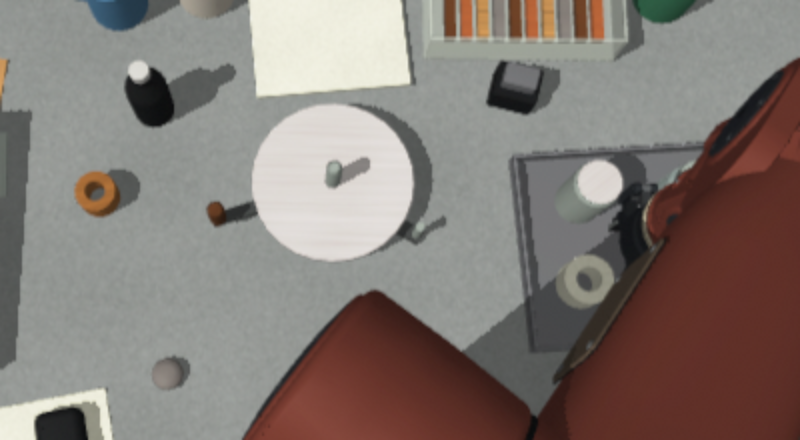

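The tape roll stands flat in the tray at (585,280), the pin is bare, and the knob is at (217,212) with a clear sweep to the stop post at (420,230).

```bash
python3 -m handwheel '[{"offset":[0.1,1,0],"angular":[0,0,0]},{"offset":[0.1,1,0],"angular":[0,0,0]},{"offset":[0.1,1,0],"angular":[0,0,0]},{"offset":[0.1,1,0],"angular":[0,0,0]},{"offset":[0.1,1,0],"angular":[0,0,0]}]' -0.15
python3 -m handwheel '[{"offset":[0.1,1,0],"angular":[0,0,0.106]},{"offset":[0.1,1,0],"angular":[0,0,0.106]},{"offset":[0.1,1,0],"angular":[0,0,0.106]},{"offset":[0.1,1,0],"angular":[0,0,0.106]},{"offset":[0.1,1,0],"angular":[0,0,0.106]}]'
python3 -m handwheel '[{"offset":[0.31,1,0],"angular":[0,0,0]},{"offset":[0.31,1,0],"angular":[0,0,0]},{"offset":[0.31,1,0],"angular":[0,0,0]},{"offset":[0.31,1,0],"angular":[0,0,0]},{"offset":[0.31,1,0],"angular":[0,0,0]}]'
python3 -m handwheel '[{"offset":[0,0.14,0],"angular":[0,0,0]},{"offset":[0,0.14,0],"angular":[0,0,0]}]'
python3 - <<'E'
from h import *
s=bot.get_state(); print(s["t"],s["ee_pos"],s["tcp_rot"],s["q"],s["finger_gap"])
im=cams.get_image("wrist"); cv2.imwrite("pics/w2.png",im["color"])
# step table: shifts (units of .15) per 5 deg from start 109
c=np.array([.6195,.036]);f=lambda a:c+.155*np.array([np.cos(np.radians(a)),np.sin(np.radians(a))])
for a0 in range(109,234,25):
    print(a0,[(np.round((f(a0+d)-f(a0))/.15,2).tolist(),round(d/180,3)) for d in(5,10,15,20,25)], f(a0+25))
E
```

```text
t: 24.72
ee_pos: [0.5082, -0.1337, 0.164]
tcp_rot: [-0.001, 0.707, 0.707, 0.001]
wrist_force: [0.8, 0.0, 0.6]
finger_gap: 0.421
gripper_force: 0.0
t: 25.13
ee_pos: [0.5236, 0.0158, 0.164]
tcp_rot: [-0.0, 0.58, 0.814, 0.001]
wrist_force: [0.3, -0.1, -0.1]
finger_gap: 0.426
gripper_force: 0.0
t: 25.55
ee_pos: [0.5715, 0.1662, 0.1637]
tcp_rot: [0.0, 0.581, 0.814, 0.001]
wrist_force: [-0.9, 0.1, -0.3]
finger_gap: 0.427
gripper_force: 0.0
t: 25.72
ee_pos: [0.5701, 0.1846, 0.1636]
tcp_rot: [-0.0, 0.582, 0.813, 0.0]
wrist_force: [-0.5, -0.3, -0.1]
finger_gap: 0.424
gripper_force: 0.0
25.7167 [0.57011518 0.18456117 0.16361235] [-1.88051700e-04  5.81615700e-01  8.13463609e-01  3.14518283e-04] [ 1.90739544e-01  4.73277584e-01 -6.05448548e-02  1.03677658e+00
  7.05840652e-04  1.43216667e+00] 0.42441437829512824
109 [([-0.08, -0.03], 0.028), ([-0.16, -0.07], 0.056), ([-0.24, -0.12], 0.083), ([-0.31, -0.17], 0.111), ([-0.38, -0.23], 0.139)] [0.51182795 0.14749767]
134 [([-0.06, -0.07], 0.028), ([-0.12, -0.14], 0.056), ([-0.17, -0.21], 0.083), ([-0.21, -0.29], 0.111), ([-0.25, -0.37], 0.139)] [0.47479503 0.09154703]
159 [([-0.03, -0.09], 0.028), ([-0.05, -0.17], 0.056), ([-0.06, -0.26], 0.083), ([-0.07, -0.35], 0.111), ([-0.07, -0.44], 0.139)] [0.46487757 0.02518775]
184 [([0.01, -0.09], 0.028), ([0.03, -0.18], 0.056), ([0.05, -0.26], 0.083), ([0.09, -0.35], 0.111), ([0.13, -0.43], 0.139)] [ 0.48393395 -0.03914549]
209 [([0.05, -0.08], 0.028), ([0.1, -0.15], 0.056), ([0.16, -0.22], 0.083), ([0.23, -0.28], 0.111), ([0.3, -0.34], 0.139)] [ 0.52839329 -0.08939763]
```

View pics/w2.png

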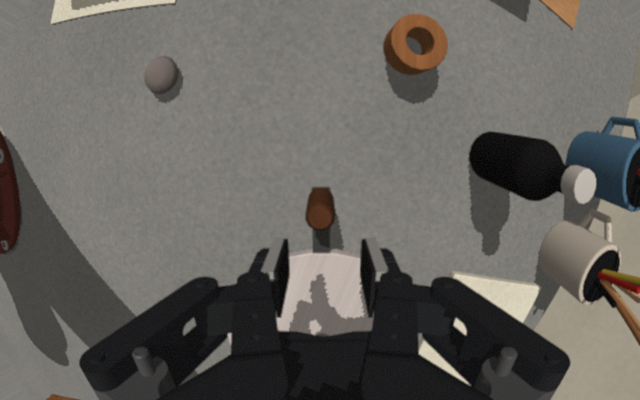

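The wrist view shows the knob at (320,205), centred between the fingers (278 and 368), and the riser at (415,42).

```bash
python3 -m handwheel '[{"offset":[0,0,-0.2],"angular":[0,0,0]},{"offset":[0,0,-0.4],"angular":[0,0,0]},{"offset":[0,0,-0.55],"angular":[0,0,0]},{"offset":[0,0,-0.65],"angular":[0,0,0]},{"offset":[0,0,-0.65],"angular":[0,0,0]}]'
python3 -m handwheel '[{"offset":[-0.08,-0.03,0],"angular":[0,0,0.028]},{"offset":[-0.16,-0.07,0],"angular":[0,0,0.056]},{"offset":[-0.24,-0.12,0],"angular":[0,0,0.083]},{"offset":[-0.31,-0.17,0],"angular":[0,0,0.111]},{"offset":[-0.38,-0.23,0],"angular":[0,0,0.139]}]'
python3 -m handwheel '[{"offset":[-0.06,-0.07,0],"angular":[0,0,0.028]},{"offset":[-0.12,-0.14,0],"angular":[0,0,0.056]},{"offset":[-0.17,-0.21,0],"angular":[0,0,0.083]},{"offset":[-0.21,-0.29,0],"angular":[0,0,0.111]},{"offset":[-0.25,-0.37,0],"angular":[0,0,0.139]}]'
python3 - <<'E'
from h import *
s=bot.get_state(); im=cams.get_image("scene"); P=cloud(im)
m=(P[...,2]>.085)&(P[...,2]<.104); c=im["color"].astype(int); m&=(c[...,2]>c[...,0]+25)&(P[...,0]>.4)&(P[...,1]>-.15)&(P[...,1]<.25)
print(s["ee_pos"],m.sum(),np.nanmedian(P[m],0))
E
```

```text
t: 26.18
ee_pos: [0.5677, 0.1808, 0.0631]
tcp_rot: [-0.002, 0.583, 0.813, -0.002]
wrist_force: [-0.6, -0.5, -0.2]
finger_gap: 0.425
gripper_force: 0.0
t: 26.6
ee_pos: [0.5136, 0.1476, 0.0676]
tcp_rot: [0.001, 0.39, 0.921, 0.001]
wrist_force: [2.1, 1.6, -2.0]
finger_gap: 0.425
gripper_force: 1.1
t: 27.02
ee_pos: [0.4761, 0.0918, 0.0677]
tcp_rot: [0.001, 0.182, 0.983, 0.001]
wrist_force: [2.4, 0.7, -0.6]
finger_gap: 0.426
gripper_force: 1.0
[0.47614241 0.09184712 0.06773242] 118 [0.90229604 0.20813369 0.09146824]
```

```bash
python3 -m handwheel '[{"offset":[-0.03,-0.09,0],"angular":[0,0,0.028]},{"offset":[-0.05,-0.17,0],"angular":[0,0,0.056]},{"offset":[-0.06,-0.26,0],"angular":[0,0,0.083]},{"offset":[-0.07,-0.35,0],"angular":[0,0,0.111]},{"offset":[-0.07,-0.44,0],"angular":[0,0,0.139]}]'
python3 -m handwheel '[{"offset":[0.01,-0.09,0],"angular":[0,0,0.028]},{"offset":[0.03,-0.18,0],"angular":[0,0,0.056]},{"offset":[0.05,-0.26,0],"angular":[0,0,0.083]},{"offset":[0.09,-0.35,0],"angular":[0,0,0.111]},{"offset":[0.13,-0.43,0],"angular":[0,0,0.139]}]'
python3 -m handwheel '[{"offset":[0.05,-0.08,0],"angular":[0,0,0.028]},{"offset":[0.1,-0.15,0],"angular":[0,0,0.056]},{"offset":[0.13,-0.19,0],"angular":[0,0,0.07]},{"offset":[0.16,-0.22,0],"angular":[0,0,0.083]},{"offset":[0.19,-0.25,0],"angular":[0,0,0.097]}]'
python3 -m handwheel '[{"offset":[0.02,-0.02,0],"angular":[0,0,0.008]},{"offset":[0.04,-0.04,0],"angular":[0,0,0.016]},{"offset":[0.06,-0.06,0],"angular":[0,0,0.024]},{"offset":[0.08,-0.08,0],"angular":[0,0,0.032]},{"offset":[0.1,-0.09,0],"angular":[0,0,0.042]}]'
```

```text
t: 27.48
ee_pos: [0.4657, 0.026, 0.0674]
tcp_rot: [0.001, -0.034, 0.999, 0.0]
wrist_force: [1.6, 1.2, -0.6]
finger_gap: 0.424
gripper_force: 1.0
t: 27.9
ee_pos: [0.4845, -0.0387, 0.0672]
tcp_rot: [-0.0, -0.25, 0.968, 0.0]
wrist_force: [-1.0, 3.1, 1.2]
finger_gap: 0.426
gripper_force: 1.1
t: 28.32
ee_pos: [0.5132, -0.0761, 0.0672]
tcp_rot: [0.0, -0.393, 0.92, -0.0]
wrist_force: [-1.6, 1.0, 0.8]
finger_gap: 0.425
gripper_force: 1.0
t: 28.73
ee_pos: [0.5282, -0.0894, 0.0672]
tcp_rot: [0.0, -0.452, 0.892, -0.0]
wrist_force: [-2.5, 0.2, 1.2]
finger_gap: 0.427
gripper_force: 1.1
```

```bash
python3 -m handwheel '[{"offset":[0.006,-0.004,0],"angular":[0,0,0.002]},{"offset":[0.012,-0.008,0],"angular":[0,0,0.004]},{"offset":[0.018,-0.012,0],"angular":[0,0,0.006]},{"offset":[0.022,-0.015,0],"angular":[0,0,0.008]},{"offset":[0.022,-0.015,0],"angular":[0,0,0.008]}]' | grep -E 'ee_|wrist|gripper'
python3 -m handwheel '[{"offset":[0.006,-0.004,0],"angular":[0,0,0.002]},{"offset":[0.012,-0.008,0],"angular":[0,0,0.004]},{"offset":[0.016,-0.012,0],"angular":[0,0,0.006]},{"offset":[0.016,-0.012,0],"angular":[0,0,0.006]}]'| grep -E 'ee_|wrist|gripper'
python3 -m handwheel '[{"offset":[0.005,-0.004,0],"angular":[0,0,0.002]},{"offset":[0.011,-0.008,0],"angular":[0,0,0.004]},{"offset":[0.011,-0.008,0],"angular":[0,0,0.004]}]'| grep -E 'ee_|wrist|gripper'
```

```text
ee_pos: [0.5313, -0.0911, 0.0665]
wrist_force: [-0.6, 0.4, -0.2]
gripper_force: 0.5
ee_pos: [0.5339, -0.0928, 0.0663]
wrist_force: [-0.9, 0.4, 1.0]
gripper_force: 0.5
ee_pos: [0.5356, -0.094, 0.0663]
wrist_force: [-0.2, 1.2, 0.5]
gripper_force: 0.4
```

```bash
python3 -m handwheel '[{"offset":[0.006,-0.004,0],"angular":[0,0,0.002]},{"offset":[0.012,-0.008,0],"angular":[0,0,0.004]},{"offset":[0.017,-0.011,0],"angular":[0,0,0.006]}]' | grep -E 'ee_|wrist|gripper'
python3 -m handwheel '[{"offset":[0.006,-0.004,0],"angular":[0,0,0.002]},{"offset":[0.012,-0.008,0],"angular":[0,0,0.004]}]'| grep -E 'ee_|wrist|gripper'
python3 - <<'E'
from h import *
s=bot.get_state(); im=cams.get_image("scene"); cv2.imwrite("pics/s3.png",cv2.resize(im["color"][170:280,230:370],None,fx=4,fy=4))
im=cams.get_image("wrist"); cv2.imwrite("pics/w3.png",im["color"])
E
```

```text
ee_pos: [0.5365, -0.0944, 0.0661]
wrist_force: [-8.4, 8.8, 9.1]
gripper_force: 5.6
ee_pos: [0.5366, -0.0942, 0.0659]
wrist_force: [-13.9, 14.9, 15.9]
gripper_force: 9.7
```

View pics/s3.png

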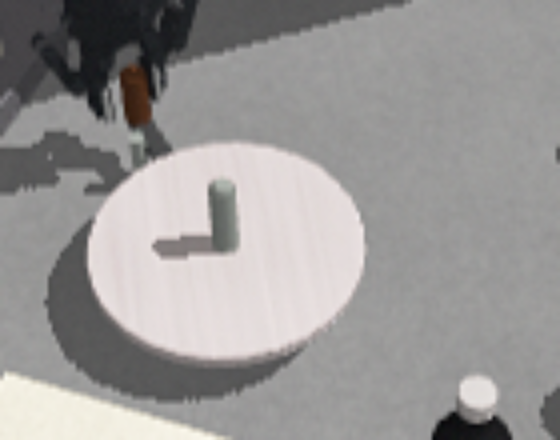

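```bash
python3 -m handwheel '[{"offset":[-0.025,0.018,0],"angular":[0,0,0]},{"offset":[-0.05,0.036,0],"angular":[0,0,0]},{"offset":[-0.05,0.036,0],"angular":[0,0,0]}]' | grep -E 'ee_|wrist|gripper'
python3 -m handwheel '[{"offset":[0,0,0.1],"angular":[0,0,0]},{"offset":[0,0,0.25],"angular":[0,0,0]},{"offset":[0,0,0.45],"angular":[0,0,0]},{"offset":[0,0,0.7],"angular":[0,0,0]},{"offset":[0,0,0.95],"angular":[0,0,0]}]'
python3 -m handwheel '[{"offset":[-0.2,0.8,0],"angular":[0,0,0]},{"offset":[-0.2,0.8,0],"angular":[0,0,0]},{"offset":[-0.2,0.8,0],"angular":[0,0,0]},{"offset":[-0.2,0.8,0],"angular":[0,0,0]},{"offset":[-0.2,0.8,0],"angular":[0,0,0]}]' 1 | grep ee_
python3 - <<'E'
from h import *
im=cams.get_image("top"); A=im["color"][150:250,310:450]
im2=cams.get_image("scene"); B=im2["color"][170:270,230:370]
cv2.imwrite("pics/k4.png",np.vstack([cv2.resize(x,None,fx=3,fy=3) for x in(A,B)]))
P=cloud(im2)
for n,lo,hi,x0,y0,r in(("pin",.114,.122,.62,.036,.04),("knob",.094,.104,.53,-.09,.03),("riser",.032,.046,.605,.344,.06)):
    for nm,Q in(("top",cloud(im)),("scene",P)):
        m=(Q[...,2]>lo)&(Q[...,2]<hi)&(np.hypot(Q[...,0]-x0,Q[...,1]-y0)<r)
        if m.sum()>5: print(n,nm,m.sum(),cv2.minEnclosingCircle(Q[m][:,:2].astype(np.float32)))
E
```

```text
ee_pos: [0.5318, -0.0913, 0.0663]
wrist_force: [-0.8, 0.7, 0.3]
gripper_force: 0.0
t: 30.92
ee_pos: [0.5319, -0.0917, 0.2102]
tcp_rot: [-0.0, -0.492, 0.871, -0.0]
wrist_force: [1.4, -0.5, -0.1]
finger_gap: 0.422
gripper_force: 0.0
ee_pos: [0.5022, 0.0301, 0.2092]
pin scene 23 ((0.6224453449249268, 0.03762362152338028), 0.008903754875063896)
knob scene 29 ((0.5329312682151794, -0.08864501863718033), 0.010711094364523888)
riser top 264 ((0.602558434009552, 0.3446364104747772), 0.02791191078722477)
riser scene 220 ((0.6060743927955627, 0.34527653455734253), 0.02803342044353485)
```

View pics/k4.png

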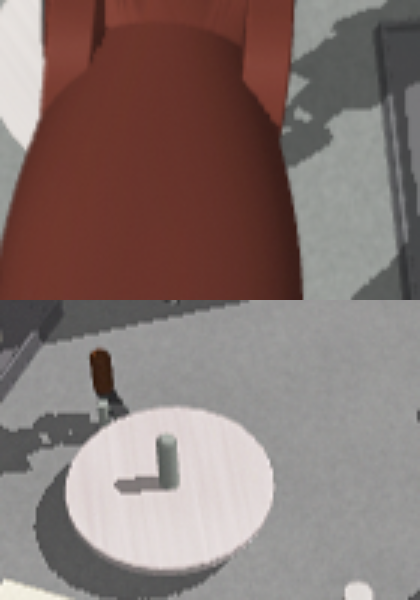

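The lower crop shows the arm resting against the grey stop post at (103,400), with the knob at (100,370). The measured 125.6° turn fits the stop angle, so next is the riser.

```bash
python3 -m handwheel '[{"offset":[0.34,1,0],"angular":[0,0,0]},{"offset":[0.34,1,0],"angular":[0,0,0]},{"offset":[0.34,1,0],"angular":[0,0,0]},{"offset":[0.34,1,0],"angular":[0,0,0]},{"offset":[0.34,1,0],"angular":[0,0,0]}]' 1| grep ee_
python3 -m handwheel '[{"offset":[0.34,1,0],"angular":[0,0,0]},{"offset":[0.34,1,0],"angular":[0,0,0]},{"offset":[0.34,1,0],"angular":[0,0,0]},{"offset":[0.34,1,0],"angular":[0,0,0]},{"offset":[0.34,1,0],"angular":[0,0,0]}]'| grep ee_
python3 -m handwheel '[{"offset":[0,0.1,0],"angular":[0,0,0]},{"offset":[0,0.1,0],"angular":[0,0,0]},{"offset":[0,0.1,0],"angular":[0,0,0]}]'| grep ee_
python3 - <<'E'
from h import *
s=bot.get_state(); print(s["ee_pos"],s["tcp_rot"],s["q"])
im=cams.get_image("wrist"); cv2.imwrite("pics/w5.png",im["color"])
from scipy.spatial.transform import Rotation as Ro
q=s["tcp_rot"];R=Ro.from_quat([q[1],q[2],q[3],q[0]]).as_matrix()
# centroid of wood-coloured blob near centre -> ray onto z=.04
c=im["color"].astype(int); m=((c[...,2]>c[...,0]+60)).astype(np.uint8)
n,L,st,ce=cv2.connectedComponentsWithStats(m)
K=im["camera_matrix"];T=im["T_tool_cam"];f=K[0,0]
for i in range(1,n):
    if st[i,4]<300: continue
    ys,xs=np.where(L==i); d=np.stack([xs-K[0,2],ys-K[1,2]],-1); r=np.linalg.norm(d,axis=1)
    ray=np.c_[d/r[:,None]*np.sin(r/f)[:,None],np.cos(r/f)]
    o=s["ee_pos"]+R@T[:3,3]; w=ray@(R@T[:3,:3]).T; p=o+w*((.04-o[2])/w[:,2])[:,None]
    print(st[i],p.min(0),p.max(0),cv2.minEnclosingCircle(p[:,:2].astype(np.float32)))
E
```

```text
ee_pos: [0.5555, 0.1821, 0.2082]
ee_pos: [0.6061, 0.3323, 0.2071]
ee_pos: [0.6048, 0.3423, 0.2082]
[0.6048282  0.34233302 0.20820511] [-3.03327057e-04 -4.91586766e-01  8.70828527e-01 -1.91156252e-04] [ 4.10165138e-01  6.41825460e-01  3.47333068e-01  1.27686774e+00
 -4.43081886e-04 -6.17656711e-01]
[ 300  159   52   49 1505] [0.57703297 0.31559949 0.04      ] [0.62902585 0.36808867 0.04      ] ((0.6031743884086609, 0.3418671190738678), 0.02646348439157009)
[ 25 224  41  57 602] [0.95198086 0.177969   0.04      ] [1.15963673 0.20892882 0.04      ] ((1.0558087825775146, 0.19923712313175201), 0.10395146161317825)
[  0 226  56  21 412] [0.97436541 0.10249449 0.04      ] [1.18328418 0.18583634 0.04      ] ((1.078824758529663, 0.15090376138687134), 0.10991812497377396)
[261 312  64  26 792] [0.70531588 0.45895237 0.04      ] [0.77359624 0.51001208 0.04      ] ((0.7383724451065063, 0.48455810546875), 0.04085928946733475)
```

View pics/w5.png

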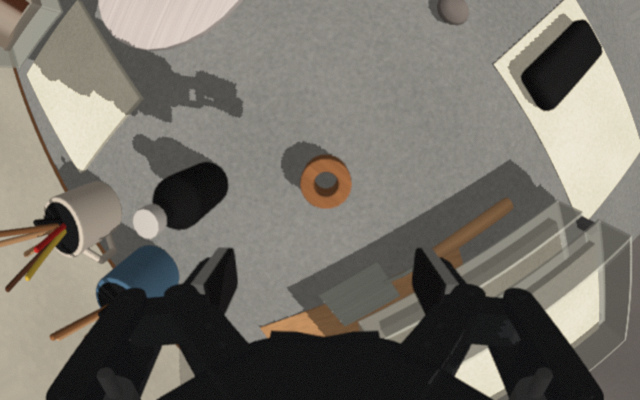

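Riser at (326,181) sits centred between the fingers, ray-cast to (0.603, 0.342), with no obstacle close by.

```bash
python3 -m handwheel '[{"offset":[-0.01,0,-0.25],"angular":[0,0,0]},{"offset":[-0.01,0,-0.5],"angular":[0,0,0]},{"offset":[-0.01,0,-0.7],"angular":[0,0,0]},{"offset":[-0.01,0,-0.88],"angular":[0,0,0]},{"offset":[-0.01,0,-1],"angular":[0,0,0]}]'| grep ee_
python3 -m handwheel '[{"offset":[0,0,-0.1],"angular":[0,0,0]},{"offset":[0,0,-0.2],"angular":[0,0,0]},{"offset":[0,0,-0.3],"angular":[0,0,0]},{"offset":[0,0,-0.36],"angular":[0,0,0]},{"offset":[0,0,-0.36],"angular":[0,0,0]}]'| grep -E "ee_|wr"
python3 -m handwheel '[{"offset":[0,0,0],"angular":[0,0,0]},{"offset":[0,0,0],"angular":[0,0,0]},{"offset":[0,0,0],"angular":[0,0,0]},{"offset":[0,0,0],"angular":[0,0,0]},{"offset":[0,0,0],"angular":[0,0,0]}]' -1
python3 -m handwheel '[{"offset":[0,0,0],"angular":[0,0,0]},{"offset":[0,0,0.03],"angular":[0,0,0]},{"offset":[0,0,0.1],"angular":[0,0,0]},{"offset":[0,0,0.2],"angular":[0,0,0]},{"offset":[0,0,0.35],"angular":[0,0,0]}]'
python3 -m handwheel '[{"offset":[0,0,0.15],"angular":[0,0,0]},{"offset":[0,0,0.35],"angular":[0,0,0]},{"offset":[0,0,0.55],"angular":[0,0,0]},{"offset":[0,0,0.65],"angular":[0,0,0]},{"offset":[0,0,0.65],"angular":[0,0,0]}]'
```

```text
ee_pos: [0.6017, 0.3411, 0.0561]
ee_pos: [0.6017, 0.3417, 0.003]
wrist_force: [-1.1, 1.2, -0.6]
t: 33.82
ee_pos: [0.6038, 0.3439, 0.0065]
tcp_rot: [0.001, -0.492, 0.871, -0.0]
wrist_force: [0.2, -0.3, 7.4]
finger_gap: 0.606
gripper_force: 63.3
t: 34.23
ee_pos: [0.6015, 0.3431, 0.057]
tcp_rot: [-0.001, -0.492, 0.871, 0.0]
wrist_force: [0.3, -0.6, -0.2]
finger_gap: 0.607
gripper_force: 62.7
t: 34.65
ee_pos: [0.6047, 0.3446, 0.1604]
tcp_rot: [0.004, -0.492, 0.871, -0.0]
wrist_force: [0.5, 0.5, -1.2]
finger_gap: 0.609
gripper_force: 62.7
```

```bash
python3 -m handwheel '[{"offset":[0,-0.1,0],"angular":[0,0,0]},{"offset":[0.01,-0.25,0],"angular":[0,0,0]},{"offset":[0.02,-0.4,0],"angular":[0,0,0]},{"offset":[0.03,-0.54,0],"angular":[0,0,0]},{"offset":[0.04,-0.68,0],"angular":[0,0,0]}]'| grep ee_
python3 -m handwheel '[{"offset":[0.01,-0.14,0],"angular":[0,0,0]},{"offset":[0.02,-0.28,0],"angular":[0,0,0]},{"offset":[0.03,-0.41,0],"angular":[0,0,0]},{"offset":[0.03,-0.54,0],"angular":[0,0,0]},{"offset":[0.04,-0.68,0],"angular":[0,0,0]}]'| grep ee_
python3 -m handwheel '[{"offset":[0.01,-0.14,0],"angular":[0,0,0]},{"offset":[0.02,-0.3,0],"angular":[0,0,0]},{"offset":[0.03,-0.48,0],"angular":[0,0,0]},{"offset":[0.03,-0.62,0],"angular":[0,0,0]},{"offset":[0.03,-0.68,0],"angular":[0,0,0]}]'| grep ee_
python3 -m handwheel '[{"offset":[0,0,0],"angular":[0,0,0]},{"offset":[0,0,0],"angular":[0,0,0]}]'| grep -E "ee_|rot"
cat > r.py <<'E'
from h import *
s=bot.get_state();print(s["ee_pos"],s["tcp_rot"])
for n in("scene","top"):
    im=cams.get_image(n); P=cloud(im); c=im["color"].astype(int)
    near=np.hypot(P[...,0]-.62,P[...,1]-.036)<.07
    m=near&(c[...,2]>c[...,0]+50)&(P[...,2]>.1); zt=np.nanpercentile(P[m][:,2],95) if m.any() else 0
    t=m&(P[...,2]>zt-.006)
    print(n,"riser",m.sum(),zt, P[m].min(0) if m.any() else 0, P[m].max(0) if m.any() else 0, cv2.minEnclosingCircle(P[t][:,:2].astype(np.float32)) if t.any() else 0)
    p=near&~m&(P[...,2]>.06)&(P[...,2]<.121)&(np.hypot(P[...,0]-.62,P[...,1]-.036)<.02)
    if p.any(): print("pin",p.sum(),P[p].min(0),P[p].max(0))
    cv2.imwrite(f"pics/r_{n}_{s['t']:.1f}.png",cv2.resize(im["color"][120:270,230:430],None,fx=3,fy=3)); print(s['t'])
E
python3 r.py
```

```text
ee_pos: [0.608, 0.2405, 0.1544]
ee_pos: [0.6139, 0.1388, 0.1544]
ee_pos: [0.6187, 0.035, 0.1545]
ee_pos: [0.6188, 0.0378, 0.1546]
tcp_rot: [-0.0, -0.492, 0.871, 0.0]
[0.61884864 0.03784716 0.15461695] [-1.18547492e-04 -4.91613941e-01  8.70813173e-01  3.69327798e-04]
scene riser 3396 0.6656543297850441 [ 0.55044239 -0.01320731  0.14971619] [0.67151943 0.09402069 0.67750565] ((0.5866200923919678, 0.04107976704835892), 0.05177438259124756)
pin 97 [0.61372653 0.02476145 0.06210758] [0.63017821 0.04788831 0.12083332]
36.0667
top riser 3552 0.6681771632155352 [ 0.55021746 -0.01204573  0.61643623] [0.65911955 0.09249052 0.67554508] ((0.5772206783294678, 0.04062666743993759), 0.05010725185275078)
36.0667
```

View pics/r_scene_36.1.png

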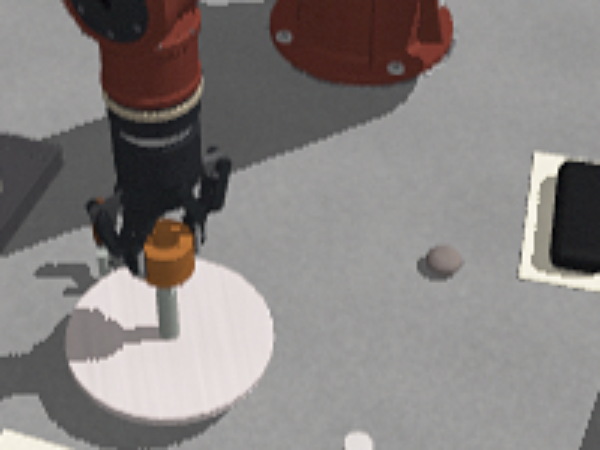

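```bash
python3 - <<'E'
from h import *
im=cams.get_image("scene"); P=cloud(im); c=im["color"].astype(int)
near=(np.hypot(P[...,0]-.62,P[...,1]-.036)<.06)
m=near&(c[...,2]>c[...,0]+50)&(P[...,2]>.13)&(P[...,2]<.21)
q=P[m];print(m.sum(),q.min(0),q.max(0))
import scipy.optimize as so
# fit: visible outer wall circle radius .027; pin side wall radius .010
def fit(q,r): return so.least_squares(lambda c:np.hypot(q[:,0]-c[0],q[:,1]-c[1])-r,[.60,.03] if 0 else q[:,:2].mean(0)-[.01,0.005],loss="soft_l1",f_scale=.001)
w=q[(q[:,2]<.185)]; f=fit(w,.027);print("riser",len(w),f.x,np.sqrt(np.mean(f.fun**2)))
p=P[near&(P[...,2]>.07)&(P[...,2]<.113)&(np.hypot(P[...,0]-.62,P[...,1]-.036)<.02)]
f=fit(p,.010);print("pin",len(p),f.x,np.sqrt(np.mean(f.fun**2)))
E
```

```text
308 [0.59260189 0.02206226 0.15204314] [0.64971426 0.067749   0.20973737]
riser 169 [0.62069751 0.03913181] 0.00703892812609657
pin 67 [0.61917145 0.03574025] 0.0011401381363536252
```

The riser hangs over the pin: riser centre at about (170,260), pin at (168,310), so about 1 raw pixel (3 mm) too far right. I refine this with a tighter fit.

```bash
cat > fit.py <<'E'
from h import *
import scipy.optimize as so
def go():
    im=cams.get_image("scene"); P=cloud(im)
    hsv=cv2.cvtColor(im["color"],cv2.COLOR_BGR2HSV).astype(int)
    d=np.hypot(P[...,0]-.62,P[...,1]-.036)
    m=(d<.034)&(hsv[...,0]>6)&(hsv[...,0]<22)&(hsv[...,1]>140)&(hsv[...,2]>90)
    def fit(q,r): return so.least_squares(lambda c:np.hypot(q[:,0]-c[0],q[:,1]-c[1])-r,[.62,.036],loss="soft_l1",f_scale=.001)
    q=P[m]; zt=np.percentile(q[:,2],97); print("riser px",m.sum(),"z",q[:,2].min(),zt)
    w=q[q[:,2]<zt-.006]; f=fit(w,.027);print("wall",len(w),f.x,np.sqrt(np.mean(f.fun**2)))
    p=P[(P[...,2]>.065)&(P[...,2]<.113)&(d<.02)&~m]
    if len(p)>10: f=fit(p,.010);print("pin",len(p),f.x,np.sqrt(np.mean(f.fun**2)))
    ys,xs=np.where(m); print("cols",xs.min(),xs.max(),xs.mean())
go()
E
python3 fit.py
```

```text
riser px 295 z 0.15327274743460773 0.19081895792939113
wall 155 [0.62085966 0.03903517] 0.006829493076776782
pin 73 [0.61871464 0.0354677 ] 0.0013218352473621097
cols 278 294 286.48135593220337
```

```bash
python3 -m handwheel '[{"offset":[-0.01,-0.02,0],"angular":[0,0,0]},{"offset":[-0.01,-0.02,-0.05],"angular":[0,0,0]},{"offset":[-0.01,-0.02,-0.12],"angular":[0,0,0]},{"offset":[-0.01,-0.02,-0.18],"angular":[0,0,0]},{"offset":[-0.01,-0.02,-0.2],"angular":[0,0,0]}]'| grep -E "ee_|wri"
python3 fit.py
python3 -m handwheel '[{"offset":[0,0,-0.02],"angular":[0,0,0]},{"offset":[0,0,-0.04],"angular":[0,0,0]},{"offset":[0,0,-0.06],"angular":[0,0,0]}]'| grep -E "ee_|wri"
python3 -m handwheel '[{"offset":[0,0,-0.015],"angular":[0,0,0]},{"offset":[0,0,-0.03],"angular":[0,0,0]}]'| grep -E "ee_|wri"
```

```text
ee_pos: [0.6164, 0.0347, 0.1224]
wrist_force: [0.2, -0.0, -1.1]
riser px 269 z 0.12129976268128599 0.15846488512098342
wall 137 [0.61778306 0.03550077] 0.007414595198224884
pin 50 [0.61964378 0.03563264] 0.0011878382208372427
cols 278 293 286.0446096654275
ee_pos: [0.6179, 0.0345, 0.1158]
wrist_force: [0.8, -0.1, -0.2]
ee_pos: [0.6177, 0.0346, 0.1112]
wrist_force: [0.4, -0.1, -0.1]
```

```bash
python3 -m handwheel '[{"offset":[0,0,-0.04],"angular":[0,0,0]},{"offset":[0,0,-0.09],"angular":[0,0,0]},{"offset":[0,0,-0.14],"angular":[0,0,0]},{"offset":[0,0,-0.18],"angular":[0,0,0]},{"offset":[0,0,-0.2],"angular":[0,0,0]}]'| grep -E "ee_|wri"
python3 -m handwheel '[{"offset":[0,0,-0.04],"angular":[0,0,0]},{"offset":[0,0,-0.08],"angular":[0,0,0]},{"offset":[0,0,-0.11],"angular":[0,0,0]},{"offset":[0,0,-0.13],"angular":[0,0,0]},{"offset":[0,0,-0.13],"angular":[0,0,0]}]'| grep -E "ee_|wri"
python3 -m handwheel '[{"offset":[0,0,-0.01],"angular":[0,0,0]},{"offset":[0,0,-0.02],"angular":[0,0,0]},{"offset":[0,0,-0.03],"angular":[0,0,0]},{"offset":[0,0,-0.03],"angular":[0,0,0]}]'| grep -E "ee_|wri"
```

```text
ee_pos: [0.617, 0.0346, 0.0799]
wrist_force: [0.0, 0.2, -1.0]
ee_pos: [0.6172, 0.0346, 0.061]
wrist_force: [-0.1, 0.9, -1.1]
ee_pos: [0.6176, 0.0346, 0.0572]
wrist_force: [-0.4, -0.3, -1.1]
```

Nearly seated (about 2 mm left). I lower until contact, release and rise.

```bash
python3 -m handwheel '[{"offset":[0,0,-0.007],"angular":[0,0,0]},{"offset":[0,0,-0.014],"angular":[0,0,0]},{"offset":[0,0,-0.014],"angular":[0,0,0]}]'| grep -E "ee_|wri"
python3 -m handwheel '[{"offset":[0,0,0],"angular":[0,0,0]},{"offset":[0,0,0],"angular":[0,0,0]},{"offset":[0,0,0],"angular":[0,0,0]},{"offset":[0,0,0],"angular":[0,0,0]}]' 0.6
python3 -m handwheel '[{"offset":[0,0,0.1],"angular":[0,0,0]},{"offset":[0,0,0.3],"angular":[0,0,0]},{"offset":[0,0,0.5],"angular":[0,0,0]},{"offset":[0,0,0.75],"angular":[0,0,0]},{"offset":[0,0,1],"angular":[0,0,0]}]'| grep -E "ee_|wri"
python3 -m handwheel '[{"offset":[-0.8,0.2,0.3],"angular":[0,0,0]},{"offset":[-0.8,0.2,0.3],"angular":[0,0,0]},{"offset":[-0.8,0.2,0.3],"angular":[0,0,0]},{"offset":[-0.8,0.2,0.3],"angular":[0,0,0]},{"offset":[-0.8,0.2,0.3],"angular":[0,0,0]}]'| grep -E "ee_"
python3 fit.py
python3 - <<'E'
from h import *
im=cams.get_image("scene"); cv2.imwrite("pics/s6.png",cv2.resize(im["color"][120:330,130:450],None,fx=2,fy=2))
P=cloud(im); m=(P[...,2]>.094)&(P[...,2]<.104)&(np.hypot(P[...,0]-.53,P[...,1]+.09)<.03); print("knob",cv2.minEnclosingCircle(P[m][:,:2].astype(np.float32)))
E
```

```text
ee_pos: [0.6178, 0.0345, 0.0565]
wrist_force: [-5.0, -0.3, 12.0]
t: 38.9
ee_pos: [0.6177, 0.0346, 0.0551]
tcp_rot: [-0.0, -0.492, 0.871, 0.0]
wrist_force: [-0.2, 0.9, -0.2]
finger_gap: 0.803
gripper_force: 0.0
ee_pos: [0.617, 0.0346, 0.2063]
wrist_force: [0.8, 0.2, 0.3]
ee_pos: [0.4962, 0.0652, 0.2518]
riser px 229 z 0.05639905135614376 0.09286652645996163
wall 105 [0.6188085  0.03456887] 0.0018070105709974977
pin 49 [0.61862997 0.03498023] 0.001920494104118675
cols 277 294 286.49781659388645
knob ((0.5307972431182861, -0.08990412950515747), 0.011463899165391922)
```

View pics/s6.png

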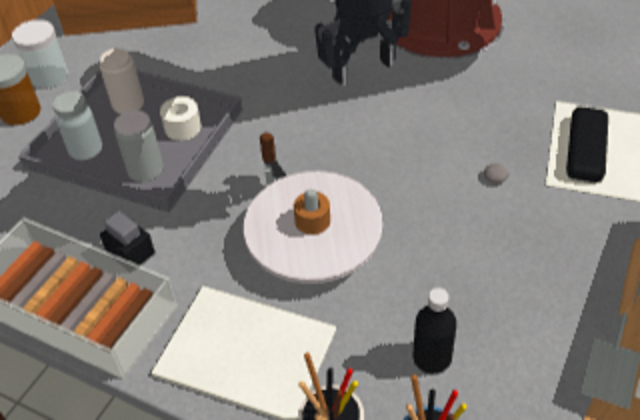

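The riser sits flat on the wheel round the pin at (312,212). The four cleared items stand in the tray and the knob is at (267,148). I check that the knob hasn't moved since the stop by comparing pixels, and that no second riser is hidden where the arm covered the bench.

```bash
python3 - <<'E'
from h import *
a=cv2.resize(cv2.imread("pics/k4.png")[300:600],(140,100),interpolation=cv2.INTER_AREA).astype(int)
b=cams.get_image("scene")["color"]; b=cv2.resize(cv2.resize(b[170:270,230:370],None,fx=3,fy=3),(140,100),interpolation=cv2.INTER_AREA).astype(int)
for x in(a,b):
    r=x[10:36,25:45]; w=np.clip(r[...,2]-r[...,0]-15,0,None).astype(float); v,u=np.mgrid[:26,:20]; print("knob px",(w*u).sum()/w.sum()+255,(w*v).sum()/w.sum()+180,(w>0).sum())
print("diff in knob box",abs(a-b)[10:40,20:50].mean())
c=cams.get_image("top")["color"]
for n,im in(("scene",cams.get_image("scene")),("top",cams.get_image("top"))):
    P=cloud(im);h=cv2.cvtColor(im["color"],cv2.COLOR_BGR2HSV)
    m=((h[...,0]>6)&(h[...,0]<20)&(h[...,1]>150)&(h[...,2]>80)&(P[...,2]>.025)&(P[...,2]<.046)&(P[...,0]>.1)&(P[...,0]<.8)&(abs(P[...,1])<.6)).astype(np.uint8)
    k,L,st,ce=cv2.connectedComponentsWithStats(m); print(n,[(s[4],ce[i].round()) for i,s in enumerate(st) if i and s[4]>25])
E
```

```text
knob px 263.22613065326635 192.86543830262423 97
knob px 263.57490864799024 192.16524563540398 102
diff in knob box 5.16962962962963
scene [(np.int32(224), array([202., 127.])), (np.int32(76), array([141., 173.]))]
top [(np.int32(105), array([573., 193.])), (np.int32(171), array([557., 356.]))]
```

No second riser anywhere. The knob may have crept back about 2 mm (0.7 px), so I give it a light nudge to make sure of the stop.

```bash
python3 -m handwheel '[{"offset":[0.23,-1,0],"angular":[0,0,0]},{"offset":[0.23,-1,0],"angular":[0,0,0]},{"offset":[0.23,-1,0],"angular":[0,0,0]},{"offset":[0.23,-1,0],"angular":[0,0,0]},{"offset":[0.23,-1,0],"angular":[0,0,0]}]' -0.15| grep -E "ee_|gap"
python3 -m handwheel '[{"offset":[-0.025,-0.02,-0.1],"angular":[0,0,0]},{"offset":[-0.025,-0.02,-0.3],"angular":[0,0,0]},{"offset":[-0.025,-0.02,-0.5],"angular":[0,0,0]},{"offset":[-0.025,-0.02,-0.7],"angular":[0,0,0]},{"offset":[-0.025,-0.02,-0.85],"angular":[0,0,0]}]'| grep -E "ee_|wri"
python3 -m handwheel '[{"offset":[0,0,-0.1],"angular":[0,0,0]},{"offset":[0,0,-0.2],"angular":[0,0,0]},{"offset":[0,0,-0.3],"angular":[0,0,0]},{"offset":[0,0,-0.37],"angular":[0,0,0]},{"offset":[0,0,-0.37],"angular":[0,0,0]}]'| grep -E "ee_|wri"
python3 -m handwheel '[{"offset":[0.02,-0.014,0],"angular":[0,0,0]},{"offset":[0.03,-0.02,0],"angular":[0,0,0]},{"offset":[0.04,-0.026,0],"angular":[0,0,0]},{"offset":[0.045,-0.03,0],"angular":[0,0,0]}]'| grep -E "ee_|wri"
python3 -m handwheel '[{"offset":[0.006,-0.004,0],"angular":[0,0,0]},{"offset":[0.012,-0.008,0],"angular":[0,0,0]}]'| grep -E "ee_|wri"
python3 -m handwheel '[{"offset":[0.006,-0.004,0],"angular":[0,0,0]},{"offset":[0.012,-0.008,0],"angular":[0,0,0]}]'| grep -E "ee_|wri"
```

```text
ee_pos: [0.5336, -0.0908, 0.2491]
finger_gap: 0.421
ee_pos: [0.5276, -0.0883, 0.1198]
wrist_force: [-0.5, 0.9, 0.1]
ee_pos: [0.527, -0.0881, 0.0647]
wrist_force: [0.1, 0.1, -0.8]
ee_pos: [0.5361, -0.0933, 0.068]
wrist_force: [0.3, -0.7, 0.4]
ee_pos: [0.5367, -0.0939, 0.0675]
wrist_force: [-4.3, 3.0, 3.5]
ee_pos: [0.5367, -0.094, 0.0671]
wrist_force: [-10.2, 7.2, 10.2]
```

```bash
python3 -m handwheel '[{"offset":[-0.02,0.013,0],"angular":[0,0,0]},{"offset":[-0.045,0.03,0],"angular":[0,0,0]},{"offset":[-0.053,0.035,0],"angular":[0,0,0]},{"offset":[-0.053,0.035,0],"angular":[0,0,0]}]'| grep -E "ee_|wri"
python3 -m handwheel '[{"offset":[0,0,0.1],"angular":[0,0,0]},{"offset":[0,0,0.25],"angular":[0,0,0]},{"offset":[0,0,0.45],"angular":[0,0,0]},{"offset":[0,0,0.7],"angular":[0,0,0]},{"offset":[0,0,0.95],"angular":[0,0,0]}]'| grep -E "ee_|wri"
python3 -m handwheel '[{"offset":[-0.6,0.5,0.2],"angular":[0,0,0]},{"offset":[-0.6,0.5,0.2],"angular":[0,0,0]},{"offset":[-0.6,0.5,0.2],"angular":[0,0,0]},{"offset":[-0.6,0.5,0.2],"angular":[0,0,0]},{"offset":[-0.6,0.5,0.2],"angular":[0,0,0]}]'| grep ee_
python3 - <<'E'
from h import *
im=cams.get_image("scene"); cv2.imwrite("pics/s7.png",cv2.resize(im["color"][120:330,130:450],None,fx=2,fy=2))
E
python3 fit.py
```

```text
ee_pos: [0.5306, -0.09, 0.0673]
wrist_force: [0.3, -1.0, -1.2]
ee_pos: [0.5304, -0.0901, 0.211]
wrist_force: [1.1, -1.1, -0.6]
ee_pos: [0.4405, -0.0144, 0.2408]
riser px 224 z 0.055277044422576596 0.09316047873132685
wall 107 [0.61864426 0.0320354 ] 0.0032829352556726092
pin 50 [0.6190767  0.03491035] 0.002705434195495517
cols 276 293 285.1294642857143
```

View pics/s7.png

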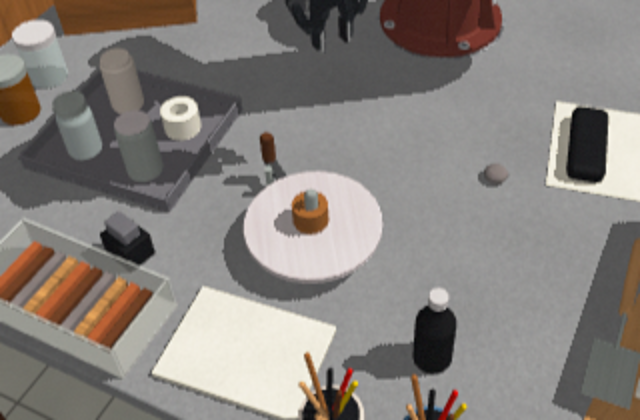

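The three pots and the tape roll stand in the tray, the knob at (267,148) is against the post, and the riser at (310,212) is flat on the wheel. The other things on the bench haven't moved.

```bash
python3 -c "
from bench import ticket
print(ticket.finish_job())"
```

```text
the job is handed in; nothing more can be done
None
```

I handed the job in: three pots and the tape roll stand upright in the tray, the arm is against its stop (lightly re-nudged once after the riser was on), and the only riser there sits flat on the wheel over the pin; the hand-in gave no verdict.

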